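# Clear the warming plate after a session

## Task

First save the lidded culture dishes: move them from the warming plate onto the marks of the dish board, one centred on each mark. Then take the scraper by its handle, sweep all the used caps off the plate's open side into the waste tray without pinching or pressing them with the gripper fingers, and stand the scraper back upright in the middle of its parking pad. Last, carry the tray level by its handle, caps inside, and set it down square in the middle of the collection mat; leave the bottle and the grey box alone, and leave every dish on its mark.

Things in the scene. Friction and masses are not known exactly. Their poses are not given: they have to be found in the camera images.
- plate: warming plate, fixed: low white box 190 (x) x 230 (y) x 50 mm with a flat black top; origin at the centre of its underside, top 50 mm above it. Aluminium rims, 10 mm thick and 10 mm above the top, run along its +x edge and both y sides; the side at -x (edge at x = -95 mm) is open. Clear area inside the rims: x -95 to +85 mm, y -105 to +105 mm
- tray: loose open steel waste tray, 84 (x) x 230 (y) x 42 mm, walls and floor 4 mm, about 320 g; origin at the centre of its underside. At the start it stands on the table along the plate's open side (gap about 4 mm, axes as the plate's, rim 8 mm below the plate's top). An upright handle fin, 10 (x) x 50 (y) mm, rises at its wall at x = -37 mm to 95 mm above the underside
- tray_handle (a point): grasp point on the tray's handle fin, 17 mm below the fin's top, 78 mm above the tray's underside, at tray x = -37 mm, y = 0; axes as the tray. Grip across the fin's 10 mm (tray x)
- scraper: loose bench scraper, 160 g, stands upright by itself on its rubber foot: foot 20 (x) x 100 (y) x 34 mm high, above it a handle block 20 (x) x 40 (y) mm up to 90 mm above the underside; origin at the centre of the foot's underside, z up. Grip the handle across its 20 mm, about 70 mm above the underside
- park: the scraper's fixed parking pad, a thin grey cloth-covered rectangle 70 (x) x 130 (y) x 3 mm; origin at the centre of its underside. The scraper stands on it at the start
- mat: collection mat, fixed: black rubber rectangle 120 (x) x 260 (y) x 4 mm on the robot's right; origin at the centre of its underside
- dishboard: dish board, fixed: flat white board 280 (x) x 110 (y) x 6 mm on the robot's left with four round marks (44 mm outer diameter, 58 mm apart) in a row along its x axis; origin at the centre of its underside
- bottle: bystander: loose closed bottle, 44 mm diameter, 90 mm high; origin at the centre of its underside
- tipbox: bystander: loose grey open box 85 (x) x 120 (y) x 45 mm; origin at the centre of its underside
- mark0 (a point): centre of a round mark on the dish board's top, at board x = -87 mm, 6 mm above the board's underside
- mark1 (a point): centre of a round mark on the dish board's top, at board x = -29 mm, 6 mm above the board's underside
- mark2 (a point): centre of a round mark on the dish board's top, at board x = +29 mm, 6 mm above the board's underside
- mark3 (a point): centre of a round mark on the dish board's top, at board x = +87 mm, 6 mm above the board's underside
- dish0: lidded culture dish, a white disc 36 mm in diameter and 12 mm high, 20 g, with a broad grey spot 26 mm wide on its lid; origin at the centre of its underside. Three or four are present, on the far half of the plate
- dish1: lidded culture dish, a white disc 36 mm in diameter and 12 mm high, 20 g, with a broad grey spot 26 mm wide on its lid; origin at the centre of its underside. Three or four are present, on the far half of the plate
- dish2: lidded culture dish, a white disc 36 mm in diameter and 12 mm high, 20 g, with a broad grey spot 26 mm wide on its lid; origin at the centre of its underside. Three or four are present, on the far half of the plate
- dish3: lidded culture dish, a white disc 36 mm in diameter and 12 mm high, 20 g, with a broad grey spot 26 mm wide on its lid; origin at the centre of its underside. Three or four are present, on the far half of the plate
- cap0: used screw cap, a white round plug 24 mm in diameter and 14 mm high, 15 g, with a grey spot 17 mm wide on top; origin at the centre of its underside. Five to seven are present, scattered on the plate's half next to the tray. May tip over when it falls
- cap1: used screw cap, a white round plug 24 mm in diameter and 14 mm high, 15 g, with a grey spot 17 mm wide on top; origin at the centre of its underside. Five to seven are present, scattered on the plate's half next to the tray. May tip over when it falls
- cap2: used screw cap, a white round plug 24 mm in diameter and 14 mm high, 15 g, with a grey spot 17 mm wide on top; origin at the centre of its underside. Five to seven are present, scattered on the plate's half next to the tray. May tip over when it falls
- cap3: used screw cap, a white round plug 24 mm in diameter and 14 mm high, 15 g, with a grey spot 17 mm wide on top; origin at the centre of its underside. Five to seven are present, scattered on the plate's half next to the tray. May tip over when it falls
- cap4: used screw cap, a white round plug 24 mm in diameter and 14 mm high, 15 g, with a grey spot 17 mm wide on top; origin at the centre of its underside. Five to seven are present, scattered on the plate's half next to the tray. May tip over when it falls
- cap5: used screw cap, a white round plug 24 mm in diameter and 14 mm high, 15 g, with a grey spot 17 mm wide on top; origin at the centre of its underside. Five to seven are present, scattered on the plate's half next to the tray. May tip over when it falls
- cap6: used screw cap, a white round plug 24 mm in diameter and 14 mm high, 15 g, with a grey spot 17 mm wide on top; origin at the centre of its underside. Five to seven are present, scattered on the plate's half next to the tray. May tip over when it falls

How it is judged:
By the outcome, as a careful person would: the job done as asked, in the order asked, and still so for the second after the job is handed in, with the robot touching nothing.
Of cap0, cap1, cap2, cap3, cap4, cap5, cap6 only 5 to 7 are there at a start; the rules pass over those that are not, and their reading is None.
Of dish0, dish1, dish2, dish3 only 3 to 4 are there at a start; the rules pass over those that are not, and their reading is None.
At some moment in a run one of dish0, dish1, dish2, dish3, cap0, cap1, cap2, cap3, cap4, cap5 may be knocked a few centimetres aside while the robot is not near it.
It also fails if it takes over 210 s, if anything falls off the work surface, if the arm or the gripper's body presses on something with over 40 N, if the wrist force passes 120 N, or if a joint passes its speed limit or range.

## Robot

A 6-joint arm with a two-finger parallel gripper is mounted at the origin on the work surface. World frame = base frame: x ahead of the robot, y to its left, z up, the work surface at z = 0. Lengths are in m, angles in rad, forces in N, time in s.
With the tool pointing down it reaches from about 0.35 to 0.775 m from the base axis. Payload 5.5 kg.
Tool frame: the origin (TCP) lies midway between the tips of the shut fingers; the grasp point (between the pads) lies 19 mm behind it; z points along the fingers, y is the line along which they close (so a half turn about z gives the same grasp; the last joint's range is limited). The gripper opens to 85 mm and grips with 20 to 120 N. Pads are 22 mm wide; open, the fingers measure 114 mm over their backs; the gripper's body (76 mm by 85 mm) begins 54 mm behind the grasp point. The pads swing forward as they close: fully open they stand 13 mm farther back than shut.
Start: joints at [-1.252, 0.313, 0.046, 1.304, 0, 1.431], TCP at [0.255, -0.516, 0.231] pointing down, gripper open.
Joint ranges: [-2.76, 2.76], [-0.86, 1.69], [-1.03, 1.26], [-2.2, 2.34], [-1.47, 1.5], [-3.14, 3.14]. Speed limits (rad/s): [2.57, 2.57, 3.14, 3.14, 3.14, 3.14].

## Interface

Orientations are given as a unit quaternion [w, x, y, z].
In Python, from workcell import telemetry, imaging, env gives the robot as it stands. The module is installed in compiled form; this text tells all that it offers.
- The arm moves only by the tool step_arm, never from a script. Its argument "moves" is a list of rows, each a list of 3 entries, a list of its own where there are three numbers: the shift along the tool's x, y, z in mm, then the turn, a rotation vector about the tool's x, y, z in rad, then the finger opening in mm, from 0 to 85.4. A call has 1 to 8 rows; each row is the pose to reach, as a shift and turn from the pose commanded when the call began, along the tool's axes at that moment; what a row does not reach only later rows make up. A row lasts 1/12 s, in which the tool goes at most 41.7 mm and 7.16 degrees, less where a joint would pass 70% of its speed; a pose out of reach is approached as far as the arm can. A call with a gripper value outside its range is refused whole. The fingers move at their own pace and stop on an object; "grip_force" is the grip in N (left out, the last holds). Time passes only in rows, so rows that repeat a pose let the fingers close. It gives the time, the measured TCP pose, the force, the opening and the grip force at its end, in the units of the state.
- telemetry.get_state(): the state, without advancing time (a new reading comes with each control period).
- imaging.read_camera(name): name is "scene" or "top" or "wrist"; returns the picture (420x560x3 uint8, red, green, blue); there is no depth.
- imaging.camera_params(name): a dict with "camera_matrix" (3x3 intrinsics, pixels), "D" ([k1, k2, p1, p2, k3] as OpenCV has them; the pictures are not rectified), "pose" (4x4, takes a point from camera to world coordinates). Camera axes: x right, y up, looking along -z (the intrinsics and any distortion apply to the point x, -y, -z); pixel columns grow to the right and rows downward; lengths in m; the calibration is good to about 2 mm. A picture is of the moment at which its call begins: read the wrist's pose just before it. camera_params takes no time and is no camera call; for the wrist camera it gives the pose at the moment of the call.
- env.hand_in(): hands the job in; it is judged then, once.
The state is a dict: "clock": time; "joint_pos": joint angles; "qvel": joint speeds; "tau": joint torques, N m; "tcp_pos": TCP position; "orientation": TCP orientation; "wrist_force": force on the tool from outside, world axes, zero at the start; "ft_torque": the same for the moment, N m; "finger_gap": finger opening in m; "grip_force": force on a finger pad.
Only numpy, scipy, OpenCV 4.12 (cv2) and the standard library are available. Lean on these libraries where they do the work, as an engineer would, in place of code of your own. Each camera call takes 0.05 s, during which the arm holds its last target. There are 200 camera calls.

## Working session

There is one attempt and no reset: what is moved stays moved. The work goes in short steps, Python scripts to look and compute and a tool call to move; the robot and the scene stay as the last step left them, time stands still between calls to the robot, and variables do not carry over. Pictures are saved under pics/ and viewed, at most 14 in all, crops included, and the job is handed in when it is done.

Besides the shell and the picture viewer there is one more tool, called after "Request:" by a JSON object that holds its "api" and its "payload", one argument or row to a line. step_arm: Moves the arm, as the interface text tells. Its arguments: {"type":"object","properties":{"moves":{"type":"array"},"grip_force":{"type":"number"}},"required":["moves"]}

```bash
mkdir -p pics; cat > h.py <<'E'
import numpy as np, cv2
from workcell import telemetry, imaging, env
from scipy.spatial.transform import Rotation as R
def snap(n):
    p=imaging.camera_params(n); im=imaging.read_camera(n); return im,p
def save(im,f): cv2.imwrite('pics/'+f,cv2.cvtColor(im,cv2.COLOR_RGB2BGR))
def ray(p,uv):
    K=np.array(p['camera_matrix'],float);D=np.array(p['D'],float);T=np.array(p['pose'])
    q=cv2.undistortPoints(np.array(uv,float).reshape(-1,1,2),K,D).reshape(-1,2)
    d=np.c_[q[:,0],-q[:,1],-np.ones(len(q))]@T[:3,:3].T
    return T[:3,3],d
def onz(p,uv,z):
    o,d=ray(p,uv); return o+d*((z-o[2])/d[:,2])[:,None]
def pose():
    s=telemetry.get_state(); q=s['orientation']
    return s,np.array(s['tcp_pos']),R.from_quat([q[1],q[2],q[3],q[0]])
def proj(p,X):
    K=np.array(p['camera_matrix'],float);D=np.array(p['D'],float);T=np.array(p['pose'])
    c=(np.array(X,float).reshape(-1,3)-T[:3,3])@T[:3,:3]; c=c*[1,-1,-1]
    return cv2.projectPoints(c,np.zeros(3),np.zeros(3),K,D)[0].reshape(-1,2)
E
python3 - <<'E'
from h import *
for n in('scene','top','wrist'):
    im,p=snap(n);save(im,n+'0.png');print(n,np.round(p['pose'],3).tolist(),np.round(p['D'],3),np.array(p['camera_matrix'])[0,0])
s,t,r=pose();print(s['clock'],t,r.as_matrix().round(3).tolist(),s['finger_gap'])
E
```

```text
scene [[-0.659, -0.588, 0.47, 1.043], [0.753, -0.507, 0.421, 0.351], [-0.009, 0.631, 0.776, 0.832], [0.0, 0.0, 0.0, 1.0]] [-0.046  0.     0.     0.     0.   ] 429.9275507892791
top [[-0.017, 0.995, -0.102, 0.471], [-1.0, -0.018, -0.006, -0.054], [-0.008, 0.102, 0.995, 1.03], [0.0, 0.0, 0.0, 1.0]] [-0.077  0.     0.     0.     0.   ] 430.84956637332033
wrist [[0.443, 0.866, 0.233, 0.313], [-0.897, 0.428, 0.114, -0.486], [-0.001, -0.259, 0.966, 0.373], [0.0, 0.0, 0.0, 1.0]] [-0.014  0.     0.     0.     0.   ] 371.78154284971464
0.15 [ 0.25451594 -0.51520206  0.23063783] [[0.897, 0.443, -0.0], [0.443, -0.897, 0.001], [0.0, -0.001, -1.0]] 0.08524755072678936
```

View pics/top0.png

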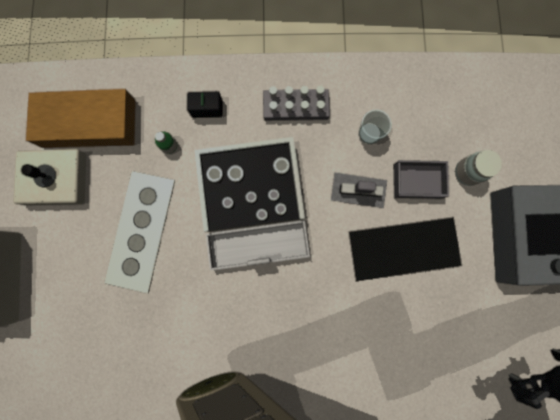

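View pics/scene0.png

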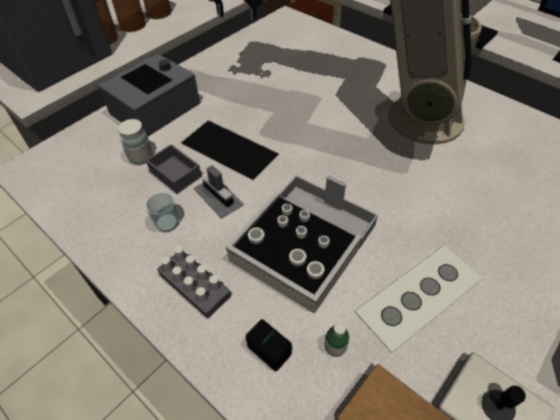

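The top view shows 3 dishes at (214,174), (235,173) and (281,165), with 5 caps at rows 195–214. The tray is at (258,247) with its fin near (265,265), and the board marks are at (148,196), (142,219), (137,242) and (130,267). The scraper is at (361,188), the mat at (405,249), the tipbox at (421,180) and the bottle at (483,167). Now I'll measure them.

```bash
cat > meas.py <<'E'
from h import *
def ell(mask,lo,hi):
    cs,_=cv2.findContours(mask.astype(np.uint8),cv2.RETR_CCOMP,cv2.CHAIN_APPROX_NONE)
    return [c for c in cs if lo<cv2.contourArea(c)<hi]
def meas(im,p):
    g=cv2.cvtColor(im,cv2.COLOR_RGB2GRAY)
    up=cv2.resize(g,None,fx=4,fy=4,interpolation=cv2.INTER_CUBIC)
    return g,up
E
python3 - <<'E'
from meas import *
im,p=snap('top');g,up=meas(im,p);save(cv2.resize(im[120:300,100:500],None,fx=2,fy=2,interpolation=cv2.INTER_CUBIC),'crop.png')
# black regions
b=(up<30)
for c in ell(b,3000,1e6):
    r=cv2.minAreaRect(c); ctr=np.array(r[0])/4-0.375
    if not(180<ctr[0]<470 and 120<ctr[1]<300):continue
    box=cv2.boxPoints(r)/4-0.375
    z=.05 if ctr[0]<320 else .004
    w=onz(p,box,z);print('black',ctr.round(1),cv2.contourArea(c),w[:,:2].round(4).tolist(),'ctr',w.mean(0).round(4),'sides',np.linalg.norm(w[0]-w[1]).round(4),np.linalg.norm(w[1]-w[2]).round(4))
# white rings on plate
roi=np.zeros_like(up);roi[4*145:4*224,4*203:4*296]=1
for c in ell((up>90)&(roi>0),200,8000):
    (x,y),rad=cv2.minEnclosingCircle(c);M=cv2.moments(c);q=np.array([M['m10'],M['m01']])/M['m00']/4-.375
    print('disc',q.round(1),rad/4, onz(p,q,.062)[0].round(4),onz(p,q,.064)[0].round(4))
roi=np.zeros_like(up);roi[4*175:4*290,4*110:4*170]=1
for c in ell((up<125)&(roi>0),1500,8000):
    M=cv2.moments(c);q=np.array([M['m10'],M['m01']])/M['m00']/4-.375
    print('mark',q.round(1),cv2.contourArea(c)/16, onz(p,q,.006)[0].round(4))
E
```

```text
black [404.8 248.7] 78061.5 [[0.5155, -0.2224], [0.5461, -0.4748], [0.4313, -0.4853], [0.4025, -0.235]] ctr [ 0.4738 -0.3544  0.004 ] sides 0.2542 0.1152
black [274.2 195.5] 11436.5 [[0.6546, 0.0084], [0.6658, -0.0831], [0.5479, -0.0967], [0.537, -0.0064]] ctr [ 0.6013 -0.0444  0.05  ] sides 0.0922 0.1187
black [244.8 152. ] 3622.0 [[0.7228, 0.1253], [0.7227, -0.08], [0.6859, -0.08], [0.6858, 0.1244]] ctr [0.7043 0.0224 0.05  ] sides 0.2053 0.0369
disc [288.3 222.4] 11.209674835205078 [ 0.5376 -0.0754  0.062 ] [ 0.5375 -0.0753  0.064 ]
disc [261.3 214. ] 5.630843639373779 [ 0.5578 -0.0148  0.062 ] [ 0.5576 -0.0149  0.064 ]
disc [280.2 208.4] 5.669525623321533 [ 0.5698 -0.0576  0.062 ] [ 0.5695 -0.0576  0.064 ]
disc [227.1 202.1] 5.60932731628418 [0.5862 0.0624 0.062 ] [0.586  0.0622 0.064 ]
disc [250.6 196.5] 5.586945056915283 [0.598 0.009 0.062] [0.5978 0.0089 0.064 ]
disc [273.2 194.4] 5.605169296264648 [ 0.602  -0.0423  0.062 ] [ 0.6017 -0.0423  0.064 ]
disc [204.2 210.2] 20.498882293701172 [0.5686 0.1147 0.062 ] [0.5684 0.1144 0.064 ]
disc [213.9 173.3] 8.201397895812988 [0.653  0.0924 0.062 ] [0.6526 0.0921 0.064 ]
disc [234.9 172.8] 8.20976448059082 [0.6532 0.0443 0.062 ] [0.6528 0.0441 0.064 ]
disc [280.9 164.9] 8.171337127685547 [ 0.6696 -0.061   0.062 ] [ 0.6691 -0.061   0.064 ]
disc [293.2 159.8] 23.35228729248047 [ 0.6808 -0.0895  0.062 ] [ 0.6804 -0.0894  0.064 ]
disc [223.6 147.4] 32.40493392944336 [0.713  0.0699 0.062 ] [0.7125 0.0697 0.064 ]
mark [130.3 266.4] 254.78125 [0.4426 0.3024 0.006 ]
mark [136.  242.7] 251.53125 [0.4989 0.2892 0.006 ]
mark [141.6 219.1] 245.28125 [0.5555 0.2762 0.006 ]
mark [147.4 195.8] 242.1875 [0.6118 0.2628 0.006 ]
```

View pics/crop.png

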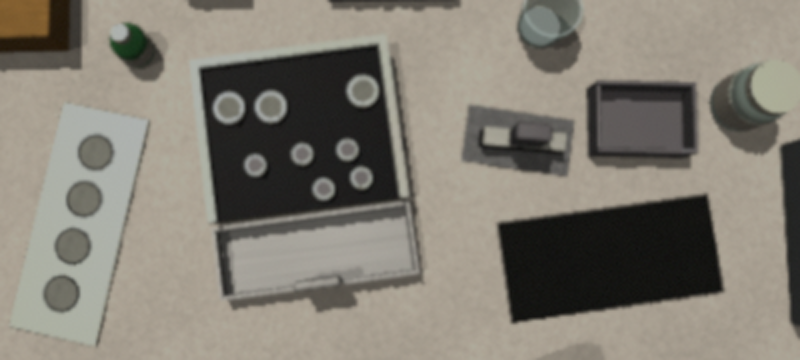

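Request:
{"api": "step_arm", "payload": {
  "moves": [
    [[269,-154,-30],[0,0,-0.96],85],
    [[269,-154,-30],[0,0,-0.96],85],
    [[269,-154,-30],[0,0,-0.96],85],
    [[269,-154,-30],[0,0,-0.96],85],
    [[269,-154,-30],[0,0,-0.96],85],
    [[269,-154,-30],[0,0,-0.96],85],
    [[269,-154,-30],[0,0,-0.96],85],
    [[269,-154,-30],[0,0,-0.96],85]
  ]
}}

```text
clock: 0.87
tcp_pos: [0.4292, -0.2547, 0.2619]
orientation: [0.0, 0.756, 0.655, 0.001]
wrist_force: [0.3, 0.3, -0.5]
finger_gap: 0.0848
grip_force: 0.0
```

```bash
cat >> h.py <<'E'
def goto(x,y,z,yaw):
    s,t,r=pose(); a=np.radians(yaw)
    Rt=R.from_matrix(np.array([[np.cos(a),np.sin(a),0],[np.sin(a),-np.cos(a),0],[0,0,-1]]))
    d=r.inv().apply(np.array([x,y,z])-t)*1000; w=(r.inv()*Rt).as_rotvec()
    print('shift',d.round(1),'turn',w.round(4),'rows',np.linalg.norm(d)/41.7,np.degrees(np.linalg.norm(w))/7.16,'clock',s['clock'],'tcp',t.round(4))
E
python3 -c "
from h import *
goto(.6,0,.26,97)"
```

```text
shift [276.4 132.8   2.3] turn [ 0.0011 -0.0008 -0.2651] rows 7.35401448397564 2.1211327738011714 clock 0.8667 tcp [ 0.4292 -0.2547  0.2619]
```

Request:
{"api": "step_arm", "payload": {
  "moves": [
    [[276,133,2],[0,0,-0.265],85],
    [[276,133,2],[0,0,-0.265],85],
    [[276,133,2],[0,0,-0.265],85],
    [[276,133,2],[0,0,-0.265],85],
    [[276,133,2],[0,0,-0.265],85],
    [[276,133,2],[0,0,-0.265],85],
    [[276,133,2],[0,0,-0.265],85],
    [[276,133,2],[0,0,-0.265],85]
  ]
}}

```text
clock: 1.53
tcp_pos: [0.6029, -0.0012, 0.2585]
orientation: [-0.0, 0.664, 0.747, 0.001]
wrist_force: [-0.7, -0.3, 0.1]
finger_gap: 0.0851
grip_force: 0.0
```

Request:
{"api": "step_arm", "payload": {
  "moves": [
    [[0,0,0],[0,0,0],60],
    [[0,0,0],[0,0,0],60]
  ]
}}

```text
clock: 1.7
tcp_pos: [0.6008, -0.005, 0.2586]
orientation: [-0.0, 0.665, 0.747, -0.001]
wrist_force: [-0.5, -0.8, 0.8]
finger_gap: 0.0639
grip_force: 0.0
```

```bash
python3 - <<'E'
from h import *
im,p=snap('wrist');save(im,'w1.png');np.savez('w1.npz',im=im,K=p['camera_matrix'],D=p['D'],pose=p['pose'])
s,t,r=pose();print(s['clock'],t,s['finger_gap'])
E
```

```text
1.75 [ 0.60039689 -0.00598538  0.25885097] 0.06011559572779748
```

View pics/w1.png

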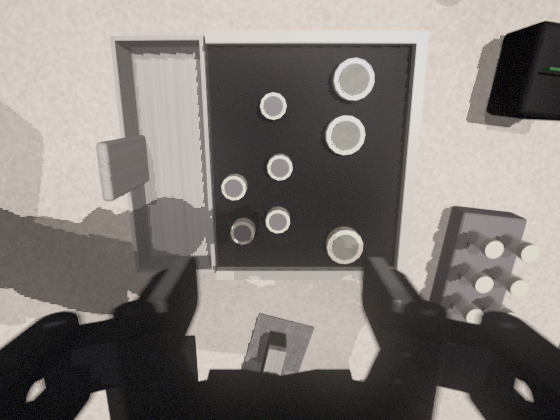

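The wrist view shows the plate at cols 207–415. The dishes are at (353,79), (346,134) and (345,246). The five caps are at (273,106), (280,167), (234,187), (278,221) and (243,232), the last one in shadow.

```bash
cat >> meas.py <<'E'
def discs(im,p,z,rmin,rmax,dia,thr=110):
    g=cv2.cvtColor(im,cv2.COLOR_RGB2GRAY);up=cv2.resize(g,None,fx=3,fy=3,interpolation=cv2.INTER_CUBIC)
    out=[]
    for th in thr if isinstance(thr,tuple) else (thr,):
      for c in ell(up>th,300,30000):
        (u,v),rad=cv2.minEnclosingCircle(c)
        if not(rmin<rad/3<rmax) or cv2.contourArea(c)<.8*np.pi*rad**2: continue
        e=cv2.fitEllipse(c); q=np.array(e[0])/3-1/3
        w=onz(p,q,z)[0]
        if any(np.linalg.norm(w-o[1])<.008 for o in out): continue
        ed=onz(p,c.reshape(-1,2)/3-1/3,z)-w
        out.append((q.round(1),w.round(4),round(2*np.linalg.norm(ed,axis=1).mean(),4)))
    return out
E
python3 - <<'E'
from meas import *
f=np.load('w1.npz');im=f['im'];p=dict(camera_matrix=f['K'],D=f['D'],pose=f['pose'])
for o in discs(im,p,.062,16,26,.036): print('dish',*o)
for o in discs(im,p,.064,9,16,.024,(110,70,50)): print('cap',*o)
g=cv2.cvtColor(im,cv2.COLOR_RGB2GRAY).astype(int)
# black/plate-edge points: along rows find right rim inner edge, left open edge; along cols top/bottom rim
for v in (60,110,190,200): 
    row=g[v]; print(v,'row 196-222',row[196:222].tolist(),'392-428',row[392:428].tolist())
for u in (230,300,320): print(u,'col 30-52',g[30:52,u].tolist(),'255-285',g[255:285,u].tolist())
E
```

```text
dish [344.6 245.7] [ 0.6703 -0.0604  0.062 ] 0.0364
dish [345.1 134.6] [0.6537 0.0445 0.062 ] 0.0357
dish [353.7  78.6] [0.6536 0.0925 0.062 ] 0.0359
cap [277.6 220.3] [ 0.6026 -0.0416  0.064 ] 0.0245
cap [233.7 186.9] [ 0.5586 -0.0143  0.064 ] 0.0245
cap [279.5 167. ] [0.5985 0.009  0.064 ] 0.0238
cap [272.9 105.5] [0.5866 0.0621 0.064 ] 0.0234
cap [242.5 230.9] [ 0.5705 -0.0561  0.064 ] 0.0257
60 row 196-222 [147, 129, 128, 126, 187, 198, 199, 198, 169, 106, 85, 80, 69, 66, 65, 64, 66, 65, 66, 63, 70, 63, 65, 62, 64, 64] 392-428 [72, 72, 74, 75, 73, 73, 72, 71, 75, 71, 70, 72, 72, 73, 59, 50, 48, 43, 42, 71, 79, 82, 97, 202, 219, 219, 220, 220, 220, 219, 220, 219, 219, 219, 218, 208]
110 row 196-222 [196, 195, 195, 133, 127, 126, 131, 197, 195, 196, 196, 132, 80, 78, 68, 61, 59, 64, 57, 60, 58, 57, 54, 57, 62, 57] 392-428 [72, 72, 70, 71, 70, 68, 70, 69, 67, 67, 73, 58, 50, 47, 53, 73, 86, 86, 135, 197, 220, 220, 221, 220, 219, 220, 218, 219, 220, 218, 210, 208, 208, 207, 207, 206]
190 row 196-222 [191, 190, 191, 192, 194, 196, 192, 127, 127, 124, 129, 168, 194, 194, 191, 154, 97, 
[... 621 characters left out ...]
68, 60, 66, 61, 70, 68, 69] 255-285 [56, 58, 57, 58, 59, 55, 55, 61, 61, 60, 61, 70, 107, 113, 108, 132, 195, 200, 200, 201, 202, 200, 201, 201, 199, 190, 189, 190, 188, 187]
300 col 30-52 [215, 219, 219, 219, 219, 218, 219, 219, 218, 220, 218, 218, 198, 141, 81, 68, 64, 66, 74, 81, 78, 78] 255-285 [56, 55, 53, 59, 55, 58, 54, 55, 59, 61, 59, 72, 99, 103, 103, 119, 173, 180, 179, 181, 179, 179, 180, 181, 181, 186, 185, 189, 191, 191]
320 col 30-52 [215, 220, 219, 219, 218, 219, 217, 219, 219, 219, 220, 220, 200, 144, 84, 69, 65, 65, 74, 77, 79, 82] 255-285 [51, 51, 59, 58, 58, 59, 57, 58, 59, 56, 63, 67, 99, 104, 104, 123, 172, 180, 180, 177, 179, 181, 178, 180, 181, 191, 192, 191, 191, 193]
```

```bash
python3 - <<'E'
from meas import *
f=np.load('w1.npz');im=f['im'];p=dict(camera_matrix=f['K'],D=f['D'],pose=f['pose'])
op=onz(p,[(208,60),(209.5,110),(213.5,190),(214.2,200)],.05)
rx=onz(p,[(414.5,60),(410.2,110),(403.5,190),(402.5,200)],.06)
yl=onz(p,[(230,43),(300,43),(320,43)],.06); yr=onz(p,[(230,270.4),(300,270.6),(320,270.6)],.06)
for a in(op,rx,yl,yr):
    print(a[:,:2].round(4).tolist())
def yaw_y(a): d=a[0]-a[-1]; return np.degrees(np.arctan2(-d[0],d[1]))
print('yaw',yaw_y(op),yaw_y(rx),[np.degrees(np.arctan2(*(a[-1]-a[0])[1::-1])) for a in (yl,yr)])
E
python3 - <<'E'
import sys; sys.path.insert(0,'.')
from h import *
import os
os.chdir('.')
im,p=snap('top');g=cv2.cvtColor(im,cv2.COLOR_RGB2GRAY)
hsv=cv2.cvtColor(im,cv2.COLOR_RGB2HSV)
print('pad/table grey',g[188,338],g[205,340],g[180,340],g[215,340],'scr',g[180:198,361].tolist(),g[188,335:390].tolist())
E
```

```text
[[0.5249, 0.0943], [0.5292, 0.0516], [0.538, -0.0227], [0.5394, -0.0325]]
[[0.7034, 0.1138], [0.7082, 0.0724], [0.7167, 0.0002], [0.7177, -0.0094]]
[[0.5446, 0.109], [0.6038, 0.1158], [0.6207, 0.1178]]
[[0.5616, -0.1001], [0.6308, -0.0923], [0.6506, -0.09]]
yaw 6.504939498124501 6.631052565969757 [np.float64(6.568453976201148), np.float64(6.497639266235107)]
pad/table grey 76 156 88 157 scr [90, 94, 103, 109, 110, 110, 110, 105, 90, 63, 40, 32, 37, 36, 30, 36, 48, 51] [88, 86, 83, 76, 58, 43, 80, 124, 148, 153, 152, 152, 152, 151, 150, 150, 151, 148, 141, 109, 63, 38, 43, 62, 79, 87, 90, 91, 91, 93, 95, 95, 96, 97, 97, 97, 97, 99, 99, 97, 104, 133, 161, 170, 171, 171, 170, 160, 130, 111, 117, 141, 165, 172, 176]
```

```bash
python3 - <<'E'
from h import *
goto(.6536,.0925,.11,96.5)
goto(.6537,.0445,.11,96.5)
goto(.6703,-.0604,.11,96.5)
E
```

```text
shift [ 92.5  64.3 149. ] turn [-0.0009  0.0003 -0.0013] rows 4.480275380788307 0.012991152446112658 clock 1.8 tcp [ 0.6002 -0.0066  0.2591]
shift [ 44.8  59.  149.1] turn [-0.0009  0.0003 -0.0013] rows 3.9916515525499685 0.012991152446112658 clock 1.8 tcp [ 0.6002 -0.0066  0.2591]
shift [-61.3  63.7 149.1] turn [-0.0009  0.0003 -0.0013] rows 4.156462618082687 0.012991152446112658 clock 1.8 tcp [ 0.6002 -0.0066  0.2591]
```

Request:
{"api": "step_arm", "payload": {
  "moves": [
    [[92.5,64.3,149],[0,0,0],60],
    [[92.5,64.3,149],[0,0,0],60],
    [[92.5,64.3,149],[0,0,0],60],
    [[92.5,64.3,149],[0,0,0],60],
    [[92.5,64.3,149],[0,0,0],60],
    [[92.5,64.3,149],[0,0,0],60],
    [[92.5,64.3,149],[0,0,0],60],
    [[92.5,64.3,149],[0,0,0],60]
  ]
}}

```text
clock: 2.47
tcp_pos: [0.6547, 0.0917, 0.1118]
orientation: [0.001, 0.667, 0.745, 0.0]
wrist_force: [0.4, 0.6, 0.3]
finger_gap: 0.06
grip_force: 0.0
```

```bash
python3 - <<'E'
from h import *
goto(.6536,.0925,.0535,96.5)
E
```

```text
shift [ 0.9 -1.1 58.3] turn [ 0.0014  0.0007 -0.0024] rows 1.3987871911265533 0.02278048683314244 clock 2.4667 tcp [0.6547 0.0917 0.1118]
```

Request:
{"api": "step_arm", "payload": {
  "moves": [
    [[0.5,-0.5,30],[0,0,0],60],
    [[0.5,-0.5,45],[0,0,0],60],
    [[0.5,-0.5,53],[0,0,0],60],
    [[0.5,-0.5,57],[0,0,0],60],
    [[0.5,-0.5,57],[0,0,0],60],
    [[0.5,-0.5,57],[0,0,0],60]
  ],
  "grip_force": 30
}}

```text
clock: 2.97
tcp_pos: [0.6547, 0.0933, 0.0549]
orientation: [0.001, 0.666, 0.746, 0.001]
wrist_force: [0.2, -0.4, -0.4]
finger_gap: 0.0601
grip_force: 0.0
```

Request:
{"api": "step_arm", "payload": {
  "moves": [
    [[0,0,0],[0,0,0],30],
    [[0,0,0],[0,0,0],30],
    [[0,0,0],[0,0,0],30],
    [[0,0,0],[0,0,0],30],
    [[0,0,0],[0,0,0],30],
    [[0,0,0],[0,0,0],30]
  ]
}}

```text
clock: 3.47
tcp_pos: [0.6548, 0.0939, 0.0549]
orientation: [0.001, 0.666, 0.746, 0.001]
wrist_force: [-0.0, 0.2, 5.1]
finger_gap: 0.0343
grip_force: 29.5
```

```bash
python3 - <<'E'
from h import *
goto(.5555,.2762,.10,147)
E
```

```text
shift [192.4 -78.  -45.4] turn [ 0.0021  0.0018 -0.8817] rows 5.09514738065552 7.055852369875068 clock 3.4667 tcp [0.6548 0.0939 0.0549]
```

Request:
{"api": "step_arm", "payload": {
  "moves": [
    [[0,0,-30],[0,0,0],30],
    [[0,0,-60],[0,0,0],30],
    [[35,-12,-70],[0,0,-0.12],30],
    [[75,-28,-70],[0,0,-0.24],30],
    [[115,-44,-70],[0,0,-0.36],30],
    [[150,-60,-70],[0,0,-0.48],30],
    [[180,-73,-65],[0,0,-0.6],30],
    [[192.5,-78,-55],[0,0,-0.72],30]
  ]
}}

```text
clock: 4.13
tcp_pos: [0.5527, 0.2805, 0.1097]
orientation: [0.0, 0.356, 0.935, 0.001]
wrist_force: [-0.5, -0.6, -0.1]
finger_gap: 0.0342
grip_force: 29.9
```

Request:
{"api": "step_arm", "payload": {
  "moves": [
    [[0,0,0],[0,0,-0.12],30],
    [[0,0,0],[0,0,-0.16],30],
    [[0,0,0],[0,0,-0.16],30],
    [[0,0,0],[0,0,-0.16],30]
  ]
}}

```text
clock: 4.47
tcp_pos: [0.5546, 0.2766, 0.1083]
orientation: [0.0, 0.285, 0.958, 0.0]
wrist_force: [-0.5, -0.3, -0.6]
finger_gap: 0.0343
grip_force: 29.9
```

```bash
python3 - <<'E'
from h import *
goto(.5555,.2762,.0105,147)
s=pose()[0];print(s['finger_gap'],s['grip_force'],s['wrist_force'])
im,p=snap('wrist');save(im,'w2.png')
E
```

```text
shift [-1.   0.1 97.8] turn [ 0.0001  0.0001 -0.0029] rows 2.3462918260173287 0.02316627659864501 clock 4.4667 tcp [0.5546 0.2766 0.1083]
0.03428442165196251 29.935915768146515 [-0.5157559  -0.31606816 -0.55816995]
```

View pics/w2.png

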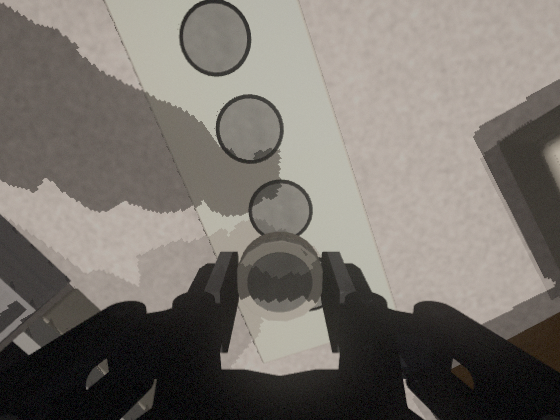

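The dish is held at (280,278), and the marks below show at (215,37), (249,129) and (281,210). I'll check the parallax numerically.

```bash
python3 - <<'E'
from meas import *
p=imaging.camera_params('wrist');s,t,r=pose()
im=cv2.cvtColor(cv2.imread('pics/w2.png'),cv2.COLOR_BGR2RGB)
w=onz(p,[(280,278)],t[2]+.007)[0]; print('dish',w,'tool offs mm',r.inv().apply(w-t)*1000, 'tcp',t)
print('r', np.linalg.norm(onz(p,[(236,278),(324,278)],t[2]+.007)[0]-onz(p,[(324,278)],t[2]+.007)[0]))
print('marks',onz(p,[(215,37),(249.5,129),(280.5,209.5)],.006).round(4))
E
```

```text
dish [0.55408493 0.27702493 0.11541956] tool offs mm [ 0.89393333  0.16551642 -7.00016775] tcp [0.55474449 0.27639737 0.10841956]
r 0.034995899893286
marks [[0.4427 0.3027 0.006 ]
 [0.4996 0.2893 0.006 ]
 [0.5557 0.2766 0.006 ]]
```

Request:
{"api": "step_arm", "payload": {
  "moves": [
    [[-1.5,0.3,40],[0,0,0],30],
    [[-1.5,0.3,75],[0,0,0],30],
    [[-1.5,0.3,90],[0,0,0],30],
    [[-1.5,0.3,94],[0,0,0],30],
    [[-1.5,0.3,96],[0,0,0],30],
    [[-1.5,0.3,97],[0,0,0],30],
    [[-1.5,0.3,97],[0,0,0],30],
    [[-1.5,0.3,97],[0,0,0],30]
  ]
}}

```text
clock: 5.18
tcp_pos: [0.5574, 0.2762, 0.0129]
orientation: [0.001, 0.285, 0.959, 0.001]
wrist_force: [-0.5, -0.3, -1.0]
finger_gap: 0.0339
grip_force: 30.0
```

Request:
{"api": "step_arm", "payload": {
  "moves": [
    [[0,0,0],[0,0,0],50],
    [[0,0,0],[0,0,0],50],
    [[0,0,0],[0,0,0],50],
    [[0,0,-25],[0,0,0],60],
    [[0,0,-60],[0,0,0],60],
    [[0,0,-100],[0,0,0],60],
    [[0,0,-110],[0,0,0],60],
    [[0,0,-110],[0,0,0],60]
  ]
}}

```text
clock: 5.85
tcp_pos: [0.559, 0.2769, 0.1263]
orientation: [0.004, 0.285, 0.959, 0.003]
wrist_force: [0.3, -0.3, 0.3]
finger_gap: 0.0598
grip_force: 0.0
```

```bash
python3 - <<'E'
from meas import *
goto(.6537,.0445,.12,96.5)
for n,(a,b,c,d) in dict(top=(6.5,10,4.5,7.5)).items():
    im,p=snap(n)
    for o in discs(im,p,.062,a,b,.036,(90,110)): print('dish',*o)
    for o in discs(im,p,.064,c,d,.024,(90,75)): print('cap',*o)
    for o in discs(im,p,.018,7,10,.036,(140,170,190)): print('board',*o)
im,p=snap('wrist');save(im,'w3.png')
for o in discs(im,p,.018,18,60,.036,(140,170,190,210)): print('boardw',*o)
E
```

```text
shift [-206.2 -143.     6.5] turn [0.009  0.0022 0.8796] rows 6.020243932649642 7.039356810783535 clock 5.85 tcp [0.559  0.2769 0.1263]
dish [234.8 172.8] [0.6532 0.0444 0.062 ] 0.0372
dish [280.9 164.9] [ 0.6696 -0.061   0.062 ] 0.0371
dish [130.3 266.3] [0.4443 0.2831 0.062 ] 0.0311
dish [135.6 243.2] [0.4962 0.2714 0.062 ] 0.0302
dish [147.4 196. ] [0.6036 0.2454 0.062 ] 0.0399
cap [261.3 214. ] [ 0.5576 -0.0148  0.064 ] 0.025
cap [280.2 208.4] [ 0.5696 -0.0576  0.064 ] 0.0251
cap [227.2 202. ] [0.5861 0.062  0.064 ] 0.0247
cap [250.6 196.5] [0.5978 0.0089 0.064 ] 0.0248
cap [273.2 194.3] [ 0.6018 -0.0423  0.064 ] 0.0249
board [130.3 266.4] [0.4429 0.2982 0.018 ] 0.045
board [234.9 172.8] [0.6614 0.0488 0.018 ] 0.0348
board [280.9 164.9] [ 0.6785 -0.0613  0.018 ] 0.0347
board [147.5 196. ] [0.6096 0.2589 0.018 ] 0.0453
boardw [302.9 269.3] [0.6062 0.2654 0.018 ] 0.0428
```

View pics/w3.png

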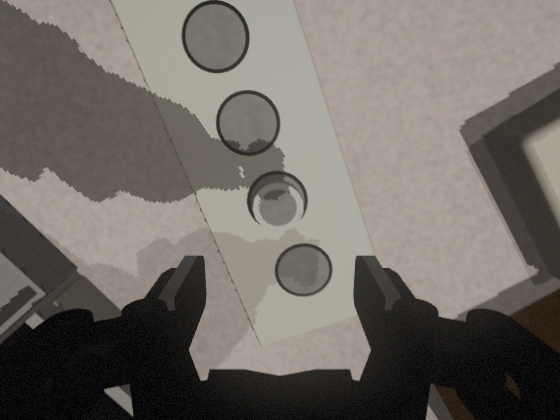

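The dish sits on its mark at (277,204), inside the ring at (277,201). I'll check the offset numerically.

```bash
python3 - <<'E'
from h import *
p=imaging.camera_params('wrist');im=cv2.imread('pics/w3.png',0)
print('proj centred',proj(p,[[.5556,.2764,.018],[.5556,.2764,.006]]))
c=cv2.resize(im[160:240,235:320],None,fx=7,fy=7,interpolation=cv2.INTER_CUBIC);cv2.imwrite('pics/c3.png',c)
goto(.6537,.0445,.12,96.5)
E
```

```text
proj centred [[279.44172545 206.85479959]
 [279.4282321  202.55802015]]
shift [-208.  -140.6    1.7] turn [1.200e-03 4.000e-04 8.796e-01] rows 6.021574809369729 7.038669036864132 clock 5.95 tcp [0.5562 0.2759 0.1216]
```

View pics/c3.png

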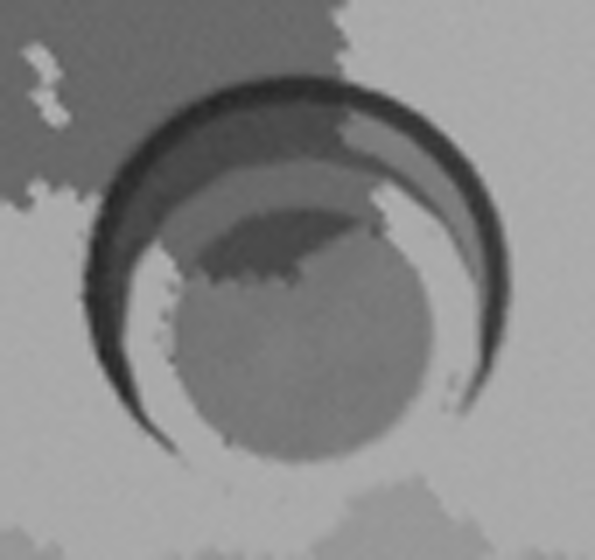

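Request:
{"api": "step_arm", "payload": {
  "moves": [
    [[-35,-23,0],[0,0,0.12],60],
    [[-70,-47,0],[0,0,0.24],60],
    [[-105,-71,0],[0,0,0.36],60],
    [[-140,-95,0],[0,0,0.48],60],
    [[-175,-118,0],[0,0,0.6],60],
    [[-200,-135,0],[0,0,0.72],60],
    [[-208,-140.5,2],[0,0,0.84],60],
    [[-208,-140.5,2],[0,0,0.88],60]
  ]
}}

```text
clock: 6.62
tcp_pos: [0.6532, 0.0407, 0.116]
orientation: [-0.001, 0.67, 0.742, -0.001]
wrist_force: [-0.4, 0.7, 0.1]
finger_gap: 0.0598
grip_force: 0.0
```

Request:
{"api": "step_arm", "payload": {
  "moves": [
    [[0,0,0],[0,0,0],60],
    [[0,0,0],[0,0,0],60],
    [[0,0,0],[0,0,0],60],
    [[0,0,0],[0,0,0],60]
  ]
}}

```text
clock: 6.95
tcp_pos: [0.6529, 0.0453, 0.1186]
orientation: [-0.0, 0.665, 0.747, -0.0]
wrist_force: [0.6, -0.3, 0.8]
finger_gap: 0.0598
grip_force: 0.0
```

```bash
python3 - <<'E'
from meas import *
goto(.6537,.0445,.0545,96.5)
im,p=snap('wrist')
for o in discs(im,p,.062,18,60,.036,(110,140,170)): print('dish',*o)
E
```

```text
shift [-0.9  0.8 64.1] turn [-0.0011 -0.0002  0.0016] rows 1.5386049383917129 0.015395379021393929 clock 6.95 tcp [0.6529 0.0453 0.1186]
dish [282.3 228.7] [0.6541 0.0458 0.062 ] 0.0356
dish [164.9 185.5] [0.5874 0.0631 0.062 ] 0.0253
```

Request:
{"api": "step_arm", "payload": {
  "moves": [
    [[0,1,30],[0,0,0],60],
    [[0,1,50],[0,0,0],60],
    [[0,1,60],[0,0,0],60],
    [[0,1,63],[0,0,0],60],
    [[0,1,63.5],[0,0,0],60],
    [[0,1,63.5],[0,0,0],60]
  ]
}}

```text
clock: 7.5
tcp_pos: [0.6551, 0.0448, 0.0567]
orientation: [0.0, 0.666, 0.746, 0.0]
wrist_force: [-0.4, 0.1, 0.4]
finger_gap: 0.0601
grip_force: 0.0
```

Request:
{"api": "step_arm", "payload": {
  "moves": [
    [[0,0,0],[0,0,0],30],
    [[0,0,0],[0,0,0],30],
    [[0,0,0],[0,0,0],30],
    [[0,0,0],[0,0,0],30],
    [[0,0,0],[0,0,0],30],
    [[0,0,0],[0,0,0],30]
  ]
}}

```text
clock: 8.0
tcp_pos: [0.6556, 0.0446, 0.0575]
orientation: [0.001, 0.666, 0.746, 0.001]
wrist_force: [-0.2, -0.1, 5.7]
finger_gap: 0.0339
grip_force: 29.5
```

```bash
python3 - <<'E'
from h import *
goto(.4991,.2893,.11,147)
E
```

```text
shift [ 260.8 -127.7  -53. ] turn [ 0.0024  0.0017 -0.8818] rows 7.0779517581413565 7.056148656907717 clock 8.0 tcp [0.6556 0.0446 0.0575]
```

Request:
{"api": "step_arm", "payload": {
  "moves": [
    [[0,0,-30],[0,0,0],30],
    [[5,-2,-60],[0,0,0],30],
    [[40,-18,-70],[0,0,-0.12],30],
    [[80,-38,-70],[0,0,-0.24],30],
    [[118,-57,-70],[0,0,-0.36],30],
    [[155,-76,-70],[0,0,-0.48],30],
    [[192,-95,-65],[0,0,-0.6],30],
    [[228,-112,-55],[0,0,-0.72],30]
  ]
}}

```text
clock: 8.67
tcp_pos: [0.5188, 0.2574, 0.113]
orientation: [0.001, 0.358, 0.934, 0.001]
wrist_force: [1.4, 0.5, -0.2]
finger_gap: 0.0333
grip_force: 29.9
```

Request:
{"api": "step_arm", "payload": {
  "moves": [
    [[0,0,0],[0,0,-0.12],30],
    [[0,0,0],[0,0,-0.16],30],
    [[0,0,0],[0,0,-0.16],30],
    [[0,0,0],[0,0,-0.16],30],
    [[0,0,0],[0,0,-0.16],30]
  ]
}}

```text
clock: 9.08
tcp_pos: [0.5196, 0.2555, 0.1118]
orientation: [0.0, 0.286, 0.958, 0.0]
wrist_force: [0.5, -0.3, -0.5]
finger_gap: 0.0339
grip_force: 29.9
```

```bash
cat >> meas.py <<'E'
def held(h=.007):
    s,t,r=pose();im,p=snap('wrist')
    for o in discs(im,p,t[2]+h,30,60,.036,(90,110,130,150,170)): print('held',*o,'offs',r.inv().apply(o[1]-t)*1000)
    return im,p
E
python3 - <<'E'
from meas import *
goto(.4991,.2893,.0135,147)
s=pose()[0];print(s['finger_gap'],s['grip_force'],s['wrist_force'])
held(.005)
E
```

```text
shift [35.7 17.  98.2] turn [ 0.0003  0.0004 -0.0037] rows 2.5397900532064748 0.029992957375151723 clock 9.0833 tcp [0.5196 0.2555 0.1118]
0.03389807330483129 29.887051284313202 [ 0.54910792 -0.34334826 -0.50289008]
held [275.3  68.6] [0.4523 0.2977 0.1168] 0.0216 offs [79.42336972 -1.54447583 -5.07733886]
```

Request:
{"api": "step_arm", "payload": {
  "moves": [
    [[20,9,0],[0,0,0],30],
    [[34.7,17,25],[0,0,0],30],
    [[34.7,17,60],[0,0,0],30],
    [[34.7,17,85],[0,0,0],30],
    [[34.7,17,93],[0,0,0],30],
    [[34.7,17,97],[0,0,0],30],
    [[34.7,17,98],[0,0,0],30],
    [[34.7,17,98],[0,0,0],30]
  ]
}}

```text
clock: 9.8
tcp_pos: [0.5005, 0.2888, 0.0145]
orientation: [0.001, 0.286, 0.958, 0.0]
wrist_force: [-0.6, 0.8, -0.4]
finger_gap: 0.0336
grip_force: 30.0
```

Request:
{"api": "step_arm", "payload": {
  "moves": [
    [[0,0,0],[0,0,0],30],
    [[0,0,0],[0,0,0],30],
    [[0,0,0],[0,0,0],30]
  ]
}}

```text
clock: 10.05
tcp_pos: [0.5003, 0.2891, 0.0144]
orientation: [0.001, 0.285, 0.958, 0.0]
wrist_force: [-0.6, -1.3, -0.3]
finger_gap: 0.0336
grip_force: 30.0
```

```bash
python3 - <<'E'
from h import *
goto(.4991,.2893,.0135,147)
E
```

```text
shift [ 1.2 -0.5  0.9] turn [ 0.0013  0.001  -0.0023] rows 0.03680028007236613 0.022764797306882585 clock 10.05 tcp [0.5003 0.2891 0.0144]
```

Good; release, lift and head back toward the third dish.

Request:
{"api": "step_arm", "payload": {
  "moves": [
    [[0,0,1],[0,0,0],30],
    [[0,0,1],[0,0,0],50],
    [[0,0,1],[0,0,0],50],
    [[0,0,1],[0,0,0],50],
    [[0,0,-25],[0,0,0],60],
    [[0,0,-60],[0,0,0],60],
    [[0,0,-100],[0,0,0],60],
    [[0,0,-106],[0,0,0],60]
  ]
}}

```text
clock: 10.72
tcp_pos: [0.5028, 0.2904, 0.1262]
orientation: [0.004, 0.285, 0.959, 0.003]
wrist_force: [1.8, 0.2, -0.1]
finger_gap: 0.0596
grip_force: 0.0
```

Request:
{"api": "step_arm", "payload": {
  "moves": [
    [[0,0,0],[0,0,0],60],
    [[0,0,0],[0,0,0],60],
    [[0,0,0],[0,0,0],60]
  ]
}}

```text
clock: 10.97
tcp_pos: [0.4984, 0.2885, 0.1179]
orientation: [-0.001, 0.285, 0.959, -0.001]
wrist_force: [-0.6, -0.6, -0.9]
finger_gap: 0.06
grip_force: 0.0
```

```bash
python3 - <<'E'
from meas import *
goto(.6703,-.0604,.12,96.5)
im,p=snap('wrist');save(im,'w4.png')
uv=proj(p,[[.5556,.2764,.012],[.4991,.2893,.012]]);print(uv)
u,v=uv.mean(0).astype(int)
cv2.imwrite('pics/c4.png',cv2.resize(cv2.cvtColor(im,cv2.COLOR_RGB2BGR)[v-90:v+90,u-90:u+90],None,fx=3.3,fy=3.3,interpolation=cv2.INTER_CUBIC))
print(u,v)
E
```

```text
shift [-334.6 -198.4   -2.1] turn [-2.700e-03 -3.000e-04  8.796e-01] rows 9.328416166735451 7.038451221955354 clock 10.9667 tcp [0.4984 0.2885 0.1179]
[[308.75571448 279.81085007]
 [281.38128936 207.76771848]]
295 243
```

View pics/c4.png

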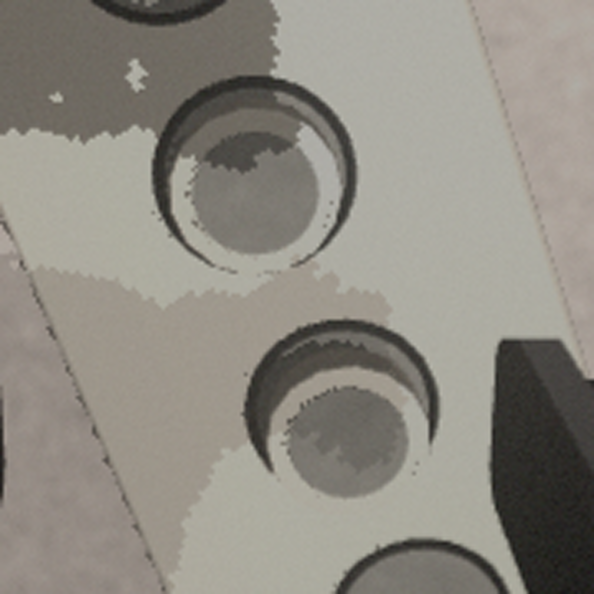

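Both dishes sit inside their rings. Now the third.

Request:
{"api": "step_arm", "payload": {
  "moves": [
    [[-34,-20,0],[0,0,0.12],60],
    [[-68,-40,0],[0,0,0.24],60],
    [[-102,-60,0],[0,0,0.36],60],
    [[-136,-80,0],[0,0,0.48],60],
    [[-170,-100,0],[0,0,0.6],60],
    [[-204,-120,0],[0,0,0.72],60],
    [[-238,-141,0],[0,0,0.84],60],
    [[-270,-160,0],[0,0,0.88],60]
  ]
}}

```text
clock: 11.68
tcp_pos: [0.6377, 0.0054, 0.1173]
orientation: [-0.001, 0.668, 0.744, -0.001]
wrist_force: [0.6, 0.6, 0.3]
finger_gap: 0.0602
grip_force: 0.0
```

Request:
{"api": "step_arm", "payload": {
  "moves": [
    [[-36,30,0],[0,0,0],60],
    [[-71,26,0],[0,0,0],60],
    [[-71,26,0],[0,0,0],60],
    [[-71,26,0],[0,0,0],60],
    [[-71,26,0],[0,0,0],60],
    [[-71,26,0],[0,0,0],60]
  ]
}}

```text
clock: 12.18
tcp_pos: [0.671, -0.0589, 0.1185]
orientation: [-0.001, 0.666, 0.746, -0.001]
wrist_force: [-0.2, 0.5, 0.9]
finger_gap: 0.0601
grip_force: 0.0
```

```bash
python3 - <<'E'
from meas import *
goto(.6703,-.0604,.0545,96.5)
im,p=snap('wrist')
for o in discs(im,p,.062,18,60,.036,(90,110,140,170)): print('dish',*o)
E
```

```text
shift [-1.5 -0.7 64. ] turn [-0.0022 -0.0009  0.0006] rows 1.534162489300387 0.019898938027414593 clock 12.1833 tcp [ 0.671  -0.0589  0.1185]
dish [279.5 230.5] [ 0.6706 -0.0595  0.062 ] 0.0363
dish [103.8 205.9] [ 0.572  -0.0565  0.062 ] 0.0272
dish [161.5 186. ] [ 0.6037 -0.0415  0.062 ] 0.0258
dish [156.7  88.7] [0.5994 0.0091 0.062 ] 0.0253
dish [ 76.  126.9] [ 0.5576 -0.0149  0.062 ] 0.0235
```

Request:
{"api": "step_arm", "payload": {
  "moves": [
    [[-1,0,30],[0,0,0],60],
    [[-1,0,50],[0,0,0],60],
    [[-1,0,60],[0,0,0],60],
    [[-1,0,63],[0,0,0],60],
    [[-1,0,63.5],[0,0,0],60],
    [[-1,0,63.5],[0,0,0],60]
  ]
}}

```text
clock: 12.73
tcp_pos: [0.6727, -0.0607, 0.057]
orientation: [0.001, 0.666, 0.746, 0.0]
wrist_force: [-0.2, -0.5, -0.1]
finger_gap: 0.0602
grip_force: 0.0
```

Request:
{"api": "step_arm", "payload": {
  "moves": [
    [[0,0,0],[0,0,0],30],
    [[0,0,0],[0,0,0],30],
    [[0,0,0],[0,0,0],30],
    [[0,0,0],[0,0,0],30],
    [[0,0,0],[0,0,0],30],
    [[0,0,0],[0,0,0],30]
  ]
}}

```text
clock: 13.23
tcp_pos: [0.6732, -0.0613, 0.0579]
orientation: [0.001, 0.666, 0.746, 0.001]
wrist_force: [-0.7, 0.2, 6.2]
finger_gap: 0.0335
grip_force: 29.5
```

```bash
python3 - <<'E'
from h import *
goto(.4427,.3026,.12,147)
E
```

```text
shift [ 387.5 -187.8  -62.9] turn [ 0.0022  0.0019 -0.8818] rows 10.436757500255196 7.056451266678148 clock 13.2333 tcp [ 0.6732 -0.0613  0.0579]
```

Request:
{"api": "step_arm", "payload": {
  "moves": [
    [[0,0,-30],[0,0,0],30],
    [[5,-2,-63],[0,0,0],30],
    [[40,-20,-70],[0,0,-0.12],30],
    [[77,-37,-70],[0,0,-0.24],30],
    [[114,-55,-70],[0,0,-0.36],30],
    [[151,-73,-70],[0,0,-0.48],30],
    [[188,-91,-70],[0,0,-0.6],30],
    [[225,-109,-70],[0,0,-0.72],30]
  ]
}}

```text
clock: 13.9
tcp_pos: [0.5374, 0.1513, 0.1264]
orientation: [0.0, 0.358, 0.934, 0.0]
wrist_force: [0.8, 0.6, 0.5]
finger_gap: 0.0338
grip_force: 29.9
```

Request:
{"api": "step_arm", "payload": {
  "moves": [
    [[0,0,0],[0,0,-0.12],30],
    [[0,0,0],[0,0,-0.16],30],
    [[0,0,0],[0,0,-0.16],30],
    [[0,0,0],[0,0,-0.16],30],
    [[0,0,0],[0,0,-0.16],30]
  ]
}}

```text
clock: 14.32
tcp_pos: [0.5388, 0.1498, 0.1262]
orientation: [0.0, 0.286, 0.958, 0.0]
wrist_force: [-0.3, -1.0, -0.6]
finger_gap: 0.0336
grip_force: 29.9
```

```bash
python3 - <<'E'
from h import *
goto(.4427,.3026,.03,147)
E
```

```text
shift [164.2  75.2  96.1] turn [ 0.0001  0.0003 -0.0038] rows 4.905182759127006 0.030531813730172136 clock 14.3167 tcp [0.5388 0.1498 0.1262]
```

Request:
{"api": "step_arm", "payload": {
  "moves": [
    [[37,17,0],[0,0,0],30],
    [[74,34,0],[0,0,0],30],
    [[111,51,0],[0,0,0],30],
    [[145,67,10],[0,0,0],30],
    [[163,75,40],[0,0,0],30],
    [[163,75,75],[0,0,0],30],
    [[163,75,96],[0,0,0],30],
    [[163,75,96],[0,0,0],30]
  ]
}}

```text
clock: 14.98
tcp_pos: [0.4395, 0.3003, 0.0256]
orientation: [-0.003, 0.285, 0.958, -0.003]
wrist_force: [-0.7, -0.5, -0.7]
finger_gap: 0.0332
grip_force: 30.0
```

Request:
{"api": "step_arm", "payload": {
  "moves": [
    [[0,0,0],[0,0,0],30],
    [[0,0,0],[0,0,0],30],
    [[0,0,0],[0,0,0],30]
  ]
}}

```text
clock: 15.23
tcp_pos: [0.4449, 0.3022, 0.0319]
orientation: [0.001, 0.286, 0.958, 0.001]
wrist_force: [0.5, 0.3, -0.7]
finger_gap: 0.0335
grip_force: 30.0
```

```bash
python3 - <<'E'
from h import *
goto(.4427,.3026,.0135,147)
E
```

```text
shift [ 2.1 -1.  18.4] turn [ 0.0028  0.0018 -0.0032] rows 0.44433609728828993 0.03732330556321574 clock 15.2333 tcp [0.4449 0.3022 0.0319]
```

Request:
{"api": "step_arm", "payload": {
  "moves": [
    [[0.5,-1,8],[0,0,0],30],
    [[0.5,-1,14],[0,0,0],30],
    [[0.5,-1,17.5],[0,0,0],30],
    [[0.5,-1,17.5],[0,0,0],30],
    [[0.5,-1,17.5],[0,0,0],30],
    [[0.5,-1,17.5],[0,0,0],50],
    [[0.5,-1,17.5],[0,0,0],50],
    [[0.5,-1,17.5],[0,0,0],50]
  ]
}}

```text
clock: 15.9
tcp_pos: [0.4418, 0.3013, 0.0123]
orientation: [-0.0, 0.285, 0.959, -0.0]
wrist_force: [0.3, 0.1, -0.3]
finger_gap: 0.0497
grip_force: 0.0
```

Request:
{"api": "step_arm", "payload": {
  "moves": [
    [[0,0,-25],[0,0,0],60],
    [[0,0,-60],[0,0,0],60],
    [[0,0,-100],[0,0,0],60],
    [[0,0,-140],[0,0,0],60],
    [[0,0,-170],[0,0,0],60],
    [[0,0,-170],[0,0,0],60],
    [[0,0,-170],[0,0,0],60],
    [[0,0,-170],[0,0,0],60]
  ]
}}

```text
clock: 16.57
tcp_pos: [0.4416, 0.3012, 0.1817]
orientation: [-0.0, 0.285, 0.959, -0.0]
wrist_force: [-0.3, -0.1, -0.2]
finger_gap: 0.0601
grip_force: 0.0
```

```bash
python3 - <<'E'
from meas import *
goto(.6,-.12,.25,96.5)
im,p=snap('wrist')
uv=proj(p,[[.4427,.3026,.006],[.5556,.2764,.006],[.4991,.2893,.006]]);print(uv)
u,v=np.clip(uv.mean(0).astype(int),100,430)
cv2.imwrite('pics/c5.png',cv2.resize(cv2.cvtColor(im,cv2.COLOR_RGB2BGR)[v-100:v+100,u-100:u+100],None,fx=3,fy=3,interpolation=cv2.INTER_CUBIC))
E
```

```text
shift [-362.8 -266.4  -68.3] turn [-0.0011 -0.      0.8796] rows 10.916416722624652 7.0386822583976 clock 16.5667 tcp [0.4416 0.3012 0.1817]
[[281.73746211 187.0923723 ]
 [323.3754714  299.58615234]
 [303.22661919 245.79022685]]
```

View pics/c5.png

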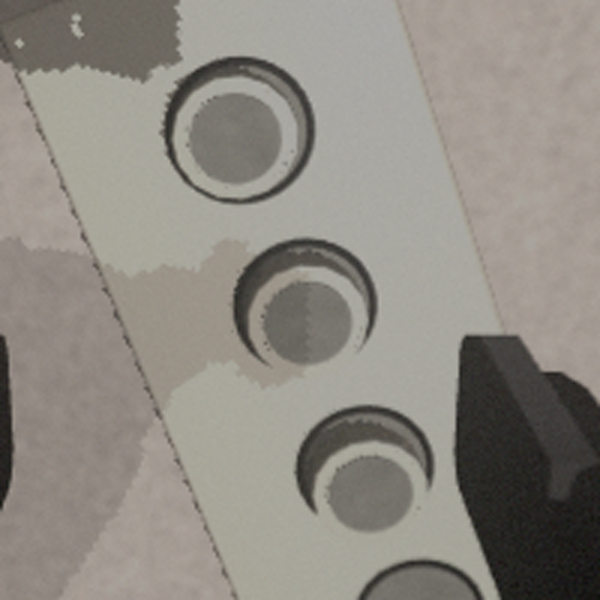

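All three dishes are on their marks. Next, find the scraper.

Request:
{"api": "step_arm", "payload": {
  "moves": [
    [[-33,-24,-20],[0,0,0.12],60],
    [[-66,-48,-40],[0,0,0.24],60],
    [[-100,-72,-60],[0,0,0.36],60],
    [[-133,-96,-68],[0,0,0.48],60],
    [[-166,-120,-68],[0,0,0.6],60],
    [[-200,-145,-68],[0,0,0.72],60],
    [[-233,-170,-68],[0,0,0.84],60],
    [[-265,-195,-68],[0,0,0.88],60]
  ]
}}

```text
clock: 17.28
tcp_pos: [0.5538, 0.0006, 0.2484]
orientation: [-0.001, 0.668, 0.744, -0.001]
wrist_force: [-0.1, 1.4, -0.4]
finger_gap: 0.0598
grip_force: 0.0
```

```bash
python3 - <<'E'
from meas import *
goto(.6,-.17,.25,96.5)
E
```

```text
shift [-174.6   27.6   -1.8] turn [-0.0033 -0.0009 -0.0058] rows 4.23942285017166 0.05398277086242538 clock 17.2833 tcp [0.5538 0.0006 0.2484]
```

Request:
{"api": "step_arm", "payload": {
  "moves": [
    [[-174,27,0],[0,0,0],60],
    [[-174,27,0],[0,0,0],60],
    [[-174,27,0],[0,0,0],60],
    [[-174,27,0],[0,0,0],60],
    [[-174,27,0],[0,0,0],60],
    [[-174,27,0],[0,0,0],60],
    [[-174,27,0],[0,0,0],60],
    [[-174,27,0],[0,0,0],60]
  ]
}}

```text
clock: 17.95
tcp_pos: [0.5999, -0.1661, 0.2492]
orientation: [-0.001, 0.666, 0.746, -0.0]
wrist_force: [-0.7, 0.2, 0.0]
finger_gap: 0.0599
grip_force: 0.0
```

```bash
python3 - <<'E'
from meas import *
im,p=snap('wrist');save(im,'w6.png');np.savez('w6.npz',im=im,K=p['camera_matrix'],D=p['D'],pose=p['pose'])
goto(.6,-.2,.25,96.5)
E
```

```text
shift [-34.   -4.   -0.2] turn [-0.0016 -0.0011  0.001 ] rows 0.822213028396851 0.017530445525291892 clock 18.0 tcp [ 0.6001 -0.1657  0.2498]
```

View pics/w6.png

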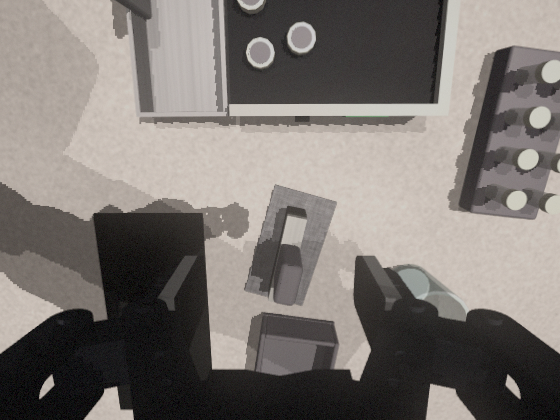

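The scraper is at (290,255) on its pad, which spans (275,185)–(335,305). The tipbox is just below it at (295,340). I'll enlarge that area.

```bash
python3 - <<'E'
from h import *
im=cv2.imread('pics/w6.png')
c=cv2.resize(im[175:315,225:355],None,fx=4.2,fy=4.2,interpolation=cv2.INTER_CUBIC);c=cv2.convertScaleAbs(c,alpha=1.6);cv2.imwrite('pics/c6.png',c)
E
```

```text
(no output)
```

View pics/c6.png

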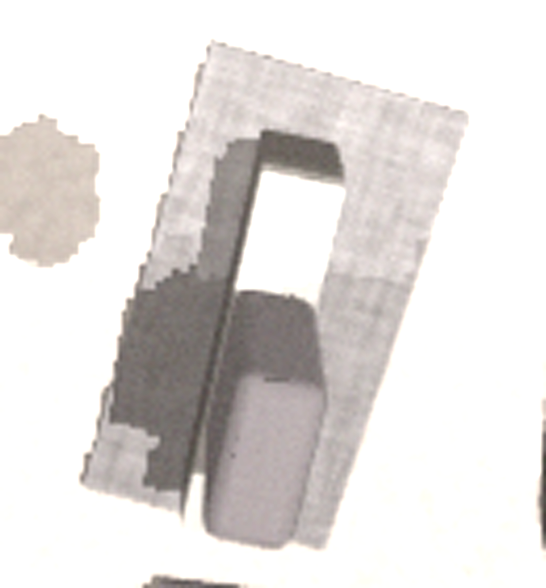

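```bash
python3 - <<'E'
from h import *
f=np.load('w6.npz');p=dict(camera_matrix=f['K'],D=f['D'],pose=f['pose'])
q=lambda a:np.array(a,float)/4.2+[225,175]
for n,a,z in(('handle',[(247,378),(326,388),(296,545),(203,535)],.093),('pad',[(210,42),(467,117),(330,548),(83,483)],.003),('foot',[(262,168),(344,183)],.037)):
    w=onz(p,q(a),z)[:,:2]; print(n,w.round(4).tolist(),'ctr',w.mean(0).round(4),'len',[np.linalg.norm(w[i]-w[(i+1)%len(w)]).round(4) for i in range(len(w))])
    print([np.degrees(np.arctan2(*(w[(i+1)%len(w)]-w[i])[::-1])).round(1) for i in range(len(w))])
E
```

```text
handle [[0.6104, -0.2304], [0.6269, -0.2308], [0.6252, -0.2674], [0.6053, -0.2673]] ctr [ 0.6169 -0.249 ] len [np.float64(0.0165), np.float64(0.0367), np.float64(0.0199), np.float64(0.0372)]
[np.float64(-1.2), np.float64(-92.6), np.float64(179.8), np.float64(82.1)]
pad [[0.5957, -0.1792], [0.6634, -0.1911], [0.6446, -0.3173], [0.5747, -0.3054]] ctr [ 0.6196 -0.2483] len [np.float64(0.0688), np.float64(0.1276), np.float64(0.0708), np.float64(0.128)]
[np.float64(-10.0), np.float64(-98.5), np.float64(170.3), np.float64(80.6)]
foot [[0.611, -0.2011], [0.6307, -0.2025]] ctr [ 0.6209 -0.2018] len [np.float64(0.0198), np.float64(0.0198)]
[np.float64(-4.2), np.float64(175.8)]
```

```bash
python3 - <<'E'
from h import *
goto(.6168,-.2505,.12,85)
E
```

```text
shift [-86.3   7.1 129.7] turn [-0.0017 -0.001   0.2017] rows 3.7398432159271087 1.6145025642456112 clock 18.0 tcp [ 0.6001 -0.1657  0.2498]
```

Request:
{"api": "step_arm", "payload": {
  "moves": [
    [[-30,2,20],[0,0,0.1],60],
    [[-60,4,40],[0,0,0.2],60],
    [[-86,7,70],[0,0,0.2],60],
    [[-86,7,105],[0,0,0.2],60],
    [[-86,7,128],[0,0,0.2],60],
    [[-86,7,128],[0,0,0.2],60],
    [[-86,7,128],[0,0,0.2],60],
    [[-86,7,128],[0,0,0.2],60]
  ]
}}

```text
clock: 18.67
tcp_pos: [0.6183, -0.251, 0.1246]
orientation: [0.001, 0.737, 0.676, 0.0]
wrist_force: [-0.6, 0.6, 0.5]
finger_gap: 0.06
grip_force: 0.0
```

```bash
python3 - <<'E'
from h import *
goto(.6168,-.2505,.054,85)
im,p=snap('wrist');s,t,r=pose()
g=cv2.cvtColor(im,cv2.COLOR_RGB2GRAY)
uv=proj(p,[[.6168,-.2505,.093],[.6209,-.2018,.037]]);print(uv)
u,v=uv[0].astype(int)
c=cv2.resize(im[v-95:v+55,u-75:u+75],None,fx=4,fy=4,interpolation=cv2.INTER_CUBIC);save(cv2.convertScaleAbs(c,alpha=1.5),'c7.png');print(u,v)
E
```

```text
shift [ 0.5 -1.7 70.6] turn [0.0021 0.0009 0.002 ] rows 1.6943829549526181 0.024359833395863614 clock 18.6667 tcp [ 0.6183 -0.251   0.1246]
[[276.92305545 244.05081701]
 [277.08897214 136.16347086]]
276 244
```

View pics/c7.png

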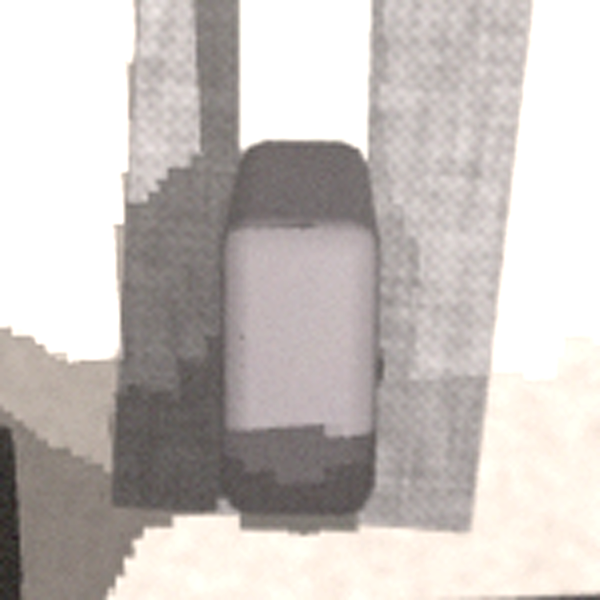

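The handle is vertical in the image and centred at about (276,241), predicted (277,244), so it is aligned. Descend and grip.

Request:
{"api": "step_arm", "payload": {
  "moves": [
    [[1,-1,30],[0,0,0],60],
    [[1,-1,55],[0,0,0],60],
    [[1,-1,67],[0,0,0],60],
    [[1,-1,70],[0,0,0],60],
    [[1,-1,70],[0,0,0],60],
    [[1,-1,70],[0,0,0],60]
  ],
  "grip_force": 70
}}

```text
clock: 19.22
tcp_pos: [0.6176, -0.2513, 0.0545]
orientation: [0.001, 0.737, 0.676, 0.0]
wrist_force: [-1.1, -0.4, -0.1]
finger_gap: 0.0602
grip_force: 0.0
```

Request:
{"api": "step_arm", "payload": {
  "moves": [
    [[1,0,0],[0,0,0],10],
    [[1,0,0],[0,0,0],10],
    [[1,0,0],[0,0,0],10],
    [[1,0,0],[0,0,0],10],
    [[1,0,0],[0,0,0],10],
    [[1,0,0],[0,0,0],10],
    [[1,0,0],[0,0,0],10],
    [[1,0,0],[0,0,0],10]
  ]
}}

```text
clock: 19.88
tcp_pos: [0.6171, -0.2503, 0.0538]
orientation: [0.001, 0.737, 0.676, 0.0]
wrist_force: [-1.4, 0.3, 6.4]
finger_gap: 0.0192
grip_force: 68.8
```

```bash
python3 - <<'E'
from h import *
s,t,r=pose();print(t,s['finger_gap'],s['grip_force'],s['wrist_force'])
# lane A start: plate (.015,-.03)
def P(x,y):
    return np.array([.6297,.0132])+x*np.array([.9935,.1141])+y*np.array([-.1141,.9935])
for n,a in dict(A0=(.02,-.03),A1=(-.115,-.03),B0=(.02,.05),B1=(-.115,.05)).items(): print(n,P(*a).round(4))
x,y=P(.02,-.03);goto(x,y,.16,96.5)
E
```

```text
[ 0.61713456 -0.25027118  0.05381384] 0.019218413998791425 68.77056956291199 [-1.38668701  0.34107377  6.38379947]
A0 [ 0.653  -0.0143]
A1 [ 0.5189 -0.0297]
B0 [0.6439 0.0652]
B1 [0.5097 0.0498]
shift [ 238.1   15.4 -106.4] turn [ 0.0016  0.001  -0.2005] rows 6.2641301654599 1.6042624505100924 clock 19.8833 tcp [ 0.6171 -0.2503  0.0538]
```

Request:
{"api": "step_arm", "payload": {
  "moves": [
    [[0,0,-35],[0,0,0],10],
    [[0,0,-75],[0,0,0],10],
    [[20,0,-106],[0,0,0],10],
    [[60,4,-106],[0,0,-0.05],10],
    [[100,7,-106],[0,0,-0.1],10],
    [[140,10,-106],[0,0,-0.15],10],
    [[180,13,-106],[0,0,-0.2],10],
    [[215,15,-106],[0,0,-0.2],10]
  ]
}}

```text
clock: 20.55
tcp_pos: [0.6498, -0.0346, 0.158]
orientation: [-0.001, 0.665, 0.747, -0.0]
wrist_force: [0.3, 0.2, -1.5]
finger_gap: 0.0191
grip_force: 68.9
```

Request:
{"api": "step_arm", "payload": {
  "moves": [
    [[22,0,0],[0,0,0],10],
    [[22,0,0],[0,0,0],10],
    [[22,0,0],[0,0,0],10],
    [[22,0,0],[0,0,0],10],
    [[22,0,0],[0,0,0],10]
  ]
}}

```text
clock: 20.97
tcp_pos: [0.6476, -0.0163, 0.1582]
orientation: [-0.0, 0.667, 0.745, -0.0]
wrist_force: [-0.8, 0.3, -0.9]
finger_gap: 0.0191
grip_force: 68.8
```

```bash
python3 - <<'E'
from meas import *
goto(.653,-.0143,.1035,96.55)
im,p=snap('top')
for o in discs(im,p,.064,4.5,7.5,.024,(75,90,60)): print('cap',*o,(np.array([[.9935,.1141],[-.1141,.9935]])@(o[1][:2]-[.6297,.0132])).round(4))
E
```

```text
shift [ 1.4  5.6 54.7] turn [-0.0005  0.0003 -0.0027] rows 1.3196577302679744 0.021933817801181508 clock 20.9667 tcp [ 0.6476 -0.0163  0.1582]
cap [280.1 208.6] [ 0.569  -0.0575  0.064 ] 0.0216 [-0.0684 -0.0633]
```

```bash
python3 - <<'E'
from meas import *
im,p=snap('wrist')
for o in discs(im,p,.064,10,30,.024,(75,90,60,110,140)): print('capw',*o,(np.array([[.9935,.1141],[-.1141,.9935]])@(o[1][:2]-[.6297,.0132])).round(4))
im,p=snap('scene')
for o in discs(im,p,.064,4.5,16,.024,(75,90,60,110)): print('caps',*o,(np.array([[.9935,.1141],[-.1141,.9935]])@(o[1][:2]-[.6297,.0132])).round(4))
E
```

```text
capw [163.7 253.6] [ 0.572  -0.0551  0.064 ] 0.0266 [-0.0651 -0.0613]
capw [211.1 238.1] [ 0.6035 -0.0403  0.064 ] 0.0256 [-0.0321 -0.0502]
capw [147.5 192.5] [ 0.5602 -0.0134  0.064 ] 0.0264 [-0.0721 -0.0185]
capw [209.7 164.1] [0.5994 0.0097 0.064 ] 0.0247 [-0.0305 -0.    ]
capw [195.7  75.8] [0.5876 0.0622 0.064 ] 0.0247 [-0.0362  0.0535]
capw [513.4 278.9] [ 0.8154 -0.0471  0.064 ] 0.0193 [ 0.1776 -0.0811]
caps [323.4 240.6] [0.5879 0.0639 0.064 ] 0.0284 [-0.0357  0.0551]
caps [164.4  65.4] [ 0.3814 -0.7358  0.064 ] 0.053 [-0.3321 -0.7158]
caps [391.2 315.6] [0.6412 0.2694 0.064 ] 0.031 [0.0407 0.2532]
```

Request:
{"api": "step_arm", "payload": {
  "moves": [
    [[1,5.5,20],[0,0,0],10],
    [[1,5.5,40],[0,0,0],10],
    [[1,5.5,49],[0,0,0],10],
    [[1,5.5,53.5],[0,0,0],10],
    [[1,5.5,54.5],[0,0,0],10],
    [[1,5.5,54.5],[0,0,0],10],
    [[1,5.5,54.5],[0,0,0],10]
  ]
}}

```text
clock: 21.7
tcp_pos: [0.6537, -0.0138, 0.1052]
orientation: [0.001, 0.666, 0.746, 0.0]
wrist_force: [0.4, -0.9, -2.0]
finger_gap: 0.0188
grip_force: 68.8
```

Request:
{"api": "step_arm", "payload": {
  "moves": [
    [[0,0,0],[0,0,0],10],
    [[0,0,0],[0,0,0],10]
  ]
}}

```text
clock: 21.87
tcp_pos: [0.6537, -0.0136, 0.1051]
orientation: [0.001, 0.666, 0.746, 0.0]
wrist_force: [0.5, -0.7, -1.4]
finger_gap: 0.0189
grip_force: 68.8
```

```bash
python3 - <<'E'
from meas import *
goto(.5189,-.0297,.1028,96.55)
E
```

```text
shift [  -0.8 -135.7    2.1] turn [ 0.0017  0.0005 -0.0012] rows 3.255130556385526 0.01758644173731109 clock 21.8667 tcp [ 0.6537 -0.0136  0.1051]
```

Request:
{"api": "step_arm", "payload": {
  "moves": [
    [[-1,-6,2],[0,0,0],10],
    [[-1,-16,2],[0,0,0],10],
    [[-1,-26,2],[0,0,0],10],
    [[-1,-36,2],[0,0,0],10],
    [[-1,-46,2],[0,0,0],10],
    [[-1,-56,2],[0,0,0],10],
    [[-1,-65,2],[0,0,0],10],
    [[-1,-74,2],[0,0,0],10]
  ]
}}

```text
clock: 22.53
tcp_pos: [0.5788, -0.0229, 0.1022]
orientation: [0.0, 0.666, 0.746, 0.0]
wrist_force: [0.6, 0.4, -2.1]
finger_gap: 0.0189
grip_force: 68.9
```

Request:
{"api": "step_arm", "payload": {
  "moves": [
    [[0,-9,0],[0,0,0],10],
    [[0,-18,0],[0,0,0],10],
    [[0,-27,0],[0,0,0],10],
    [[0,-36,0],[0,0,0],10],
    [[0,-45,0],[0,0,0],10],
    [[0,-54,0],[0,0,0],10],
    [[0,-62,0],[0,0,0],10],
    [[0,-64,0],[0,0,0],10]
  ]
}}

```text
clock: 23.2
tcp_pos: [0.5143, -0.0301, 0.102]
orientation: [-0.001, 0.666, 0.746, -0.0]
wrist_force: [-0.3, 0.8, -2.1]
finger_gap: 0.019
grip_force: 68.7
```

```bash
python3 - <<'E'
from meas import *
goto(.5189,-.0297,.1028,96.55)
im,p=snap('wrist');save(im,'w8.png');s=pose()[0];print(s['wrist_force'],s['finger_gap'])
E
```

```text
shift [-0.1  4.7 -0.9] turn [-0.0013 -0.0002 -0.0016] rows 0.11364246054775336 0.01626642986323145 clock 23.2 tcp [ 0.5143 -0.0301  0.102 ]
[-1.27004882  0.47327382 -1.68172384] 0.019389183570997125
```

View pics/w8.png

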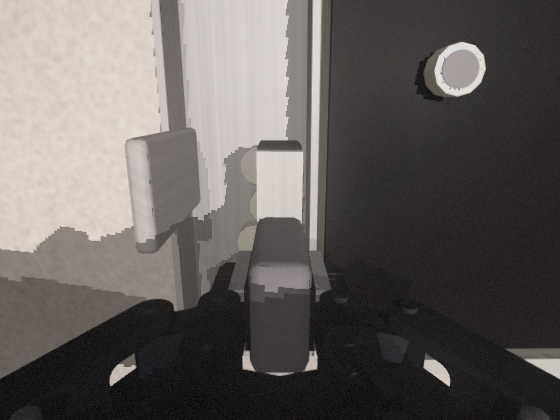

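Four caps are in the tray or going in. Only the cap at (455,70) is left on the plate. Next is lane B.

Request:
{"api": "step_arm", "payload": {
  "moves": [
    [[0,0,-25],[0,0,0],10],
    [[0,0,-45],[0,0,0],10],
    [[15,25,-45],[0,0,0],10],
    [[35,60,-45],[0,0,0],10],
    [[55,95,-45],[0,0,0],10],
    [[75,130,-45],[0,0,0],10],
    [[80,140,-45],[0,0,0],10],
    [[80,140,-45],[0,0,0],10]
  ]
}}

```text
clock: 23.92
tcp_pos: [0.649, 0.0674, 0.1461]
orientation: [0.0, 0.665, 0.747, 0.001]
wrist_force: [-0.5, -0.4, -2.2]
finger_gap: 0.0194
grip_force: 69.3
```

Request:
{"api": "step_arm", "payload": {
  "moves": [
    [[0,0,0],[0,0,0],10],
    [[0,0,0],[0,0,0],10],
    [[0,0,0],[0,0,0],10]
  ]
}}

```text
clock: 24.17
tcp_pos: [0.6451, 0.0644, 0.147]
orientation: [-0.0, 0.666, 0.746, -0.0]
wrist_force: [-1.0, -0.5, -2.1]
finger_gap: 0.0195
grip_force: 69.3
```

```bash
python3 - <<'E'
from meas import *
goto(.6439,.0652,.1028,96.55)
im,p=snap('wrist');g=cv2.cvtColor(im,cv2.COLOR_RGB2GRAY)
for o in discs(im,p,.064,10,30,.024,(75,90,60,110,140)): print('capw',*o,(np.array([[.9935,.1141],[-.1141,.9935]])@(o[1][:2]-[.6297,.0132])).round(4))
E
```

```text
shift [ 0.9 -1.1 44.2] turn [-0.0009  0.0002 -0.0023] rows 1.0615241394073147 0.01945373100056885 clock 24.1667 tcp [0.6451 0.0644 0.147 ]
capw [189.5 207. ] [0.5879 0.064  0.064 ] 0.0256 [-0.0357  0.0552]
```

Request:
{"api": "step_arm", "payload": {
  "moves": [
    [[0,0,20],[0,0,0],10],
    [[0,0,35],[0,0,0],10],
    [[0,0,43],[0,0,0],10],
    [[0,0,44.5],[0,0,0],10],
    [[0,0,44.5],[0,0,0],10],
    [[0,0,44.5],[0,0,0],10]
  ]
}}

```text
clock: 24.72
tcp_pos: [0.6465, 0.0649, 0.1035]
orientation: [0.0, 0.666, 0.746, 0.0]
wrist_force: [-0.5, 0.3, -1.9]
finger_gap: 0.0191
grip_force: 69.6
```

Request:
{"api": "step_arm", "payload": {
  "moves": [
    [[0,-6,1],[0,0,0],10],
    [[0,-16,1],[0,0,0],10],
    [[0,-26,1],[0,0,0],10],
    [[0,-36,1],[0,0,0],10],
    [[0,-46,1],[0,0,0],10],
    [[0,-56,1],[0,0,0],10],
    [[0,-65,1],[0,0,0],10],
    [[0,-74,1],[0,0,0],10]
  ]
}}

```text
clock: 25.38
tcp_pos: [0.5723, 0.0568, 0.1024]
orientation: [0.001, 0.666, 0.746, 0.0]
wrist_force: [0.5, 0.7, -1.6]
finger_gap: 0.0195
grip_force: 69.5
```

Request:
{"api": "step_arm", "payload": {
  "moves": [
    [[0,-9,0],[0,0,0],10],
    [[0,-18,0],[0,0,0],10],
    [[0,-27,0],[0,0,0],10],
    [[0,-36,0],[0,0,0],10],
    [[0,-45,0],[0,0,0],10],
    [[0,-54,0],[0,0,0],10],
    [[0,-62,0],[0,0,0],10],
    [[0,-64,0],[0,0,0],10]
  ]
}}

```text
clock: 26.05
tcp_pos: [0.5072, 0.0496, 0.1014]
orientation: [-0.0, 0.666, 0.746, -0.0]
wrist_force: [0.1, 0.7, -2.2]
finger_gap: 0.0192
grip_force: 69.3
```

Request:
{"api": "step_arm", "payload": {
  "moves": [
    [[0,0,-20],[0,0,0],10],
    [[0,0,-55],[0,0,0],10],
    [[0,20,-55],[0,0,0],10],
    [[-30,45,-55],[0,0,0],10],
    [[-65,60,-55],[0,0,0],10],
    [[-100,75,-55],[0,0,0],10],
    [[-135,90,-55],[0,0,0],10],
    [[-170,105,-55],[0,0,0],10]
  ]
}}

```text
clock: 26.72
tcp_pos: [0.6334, -0.109, 0.1565]
orientation: [0.0, 0.666, 0.746, 0.0]
wrist_force: [1.1, 0.5, -1.6]
finger_gap: 0.0194
grip_force: 69.4
```

```bash
python3 - <<'E'
from meas import *
# scraper centre = pad centre; keep sim. offset handle
goto(.6196,-.2483,.12,80.6)
im,p=snap('top');save(im,'t9.png')
Pm=np.array([[.9935,.1141],[-.1141,.9935]])
for z in(.064,.018):
  for o in discs(im,p,z,4,8,.024,(60,75,90,110,140,170)):
    w=Pm@(o[1][:2]-[.6297,.0132])
    if -.25<w[0]<.1 and abs(w[1])<.13: print(z,*o,w.round(4))
E
```

```text
shift [-136.8  -29.5   36.5] turn [5.000e-04 1.000e-04 2.775e-01] rows 3.4692611146753594 2.220444210618445 clock 26.7167 tcp [ 0.6334 -0.109   0.1565]
```

Request:
{"api": "step_arm", "payload": {
  "moves": [
    [[-35,-8,0],[0,0,0.1],10],
    [[-70,-15,10],[0,0,0.2],10],
    [[-105,-23,20],[0,0,0.278],10],
    [[-136,-29,36],[0,0,0.278],10],
    [[-136,-29,36],[0,0,0.278],10],
    [[-136,-29,36],[0,0,0.278],10],
    [[-136,-29,36],[0,0,0.278],10],
    [[-136,-29,36],[0,0,0.278],10]
  ]
}}

```text
clock: 27.43
tcp_pos: [0.6195, -0.2448, 0.1211]
orientation: [0.0, 0.763, 0.647, 0.0]
wrist_force: [-0.5, 0.7, -2.2]
finger_gap: 0.019
grip_force: 69.4
```

```bash
python3 - <<'E'
from meas import *
goto(.6196,-.2483,.055,80.6)
E
```

```text
shift [-3.5  0.7 66.1] turn [ 0.0007 -0.0001  0.0004] rows 1.5884959273385764 0.006356177731161546 clock 27.4333 tcp [ 0.6195 -0.2448  0.1211]
```

Request:
{"api": "step_arm", "payload": {
  "moves": [
    [[-4,0.5,25],[0,0,0],10],
    [[-4,0.5,50],[0,0,0],10],
    [[-4,0.5,60],[0,0,0],10],
    [[-4,0.5,64],[0,0,0],10],
    [[-4,0.5,66],[0,0,0],10],
    [[-4,0.5,66.5],[0,0,0],10],
    [[-4,0.5,66.5],[0,0,0],10],
    [[-4,0.5,66.5],[0,0,0],10]
  ]
}}

```text
clock: 28.1
tcp_pos: [0.6198, -0.2502, 0.0556]
orientation: [0.001, 0.763, 0.647, 0.0]
wrist_force: [0.4, -0.7, -2.2]
finger_gap: 0.0191
grip_force: 69.5
```

```bash
python3 - <<'E'
from meas import *
goto(.6196,-.2483,.054,80.6);s=pose()[0];print(s['wrist_force'],s['ft_torque'])
E
```

```text
shift [ 1.8 -0.5  1.6] turn [ 0.0024  0.0009 -0.0007] rows 0.06014721713790268 0.02096201757970944 clock 28.1 tcp [ 0.6198 -0.2502  0.0556]
[ 0.40778704 -0.65566869 -2.23874612] [ 0.0012951  -0.04714585  0.03893361]
```

Request:
{"api": "step_arm", "payload": {
  "moves": [
    [[1,0,1],[0,0,0],10],
    [[1,0,2],[0,0,0],10],
    [[1,0,2.5],[0,0,0],10],
    [[1,0,2.5],[0,0,0],10]
  ]
}}

```text
clock: 28.43
tcp_pos: [0.6198, -0.2491, 0.0538]
orientation: [0.001, 0.763, 0.646, 0.001]
wrist_force: [-2.2, 2.9, 6.5]
finger_gap: 0.0193
grip_force: 70.8
```

Request:
{"api": "step_arm", "payload": {
  "moves": [
    [[0,0,0],[0,0,0],25],
    [[0,0,0],[0,0,0],40],
    [[0,0,0],[0,0,0],55],
    [[0,0,0],[0,0,0],60],
    [[0,0,-30],[0,0,0],60],
    [[0,0,-65],[0,0,0],60],
    [[0,0,-105],[0,0,0],60],
    [[0,0,-140],[0,0,0],60]
  ]
}}

```text
clock: 29.1
tcp_pos: [0.6188, -0.2488, 0.1933]
orientation: [-0.0, 0.763, 0.646, -0.0]
wrist_force: [-0.0, -0.4, -0.3]
finger_gap: 0.06
grip_force: 0.0
```

Request:
{"api": "step_arm", "payload": {
  "moves": [
    [[0,0,0],[0,0,0],60],
    [[0,0,0],[0,0,0],60],
    [[0,0,0],[0,0,0],60],
    [[0,0,0],[0,0,0],60]
  ]
}}

```text
clock: 29.43
tcp_pos: [0.6182, -0.2485, 0.1897]
orientation: [-0.001, 0.763, 0.646, -0.001]
wrist_force: [-0.9, 0.0, -0.7]
finger_gap: 0.06
grip_force: 0.0
```

```bash
python3 - <<'E'
from meas import *
im,p=snap('wrist');save(im,'w10.png');np.savez('w10.npz',im=im,K=p['camera_matrix'],D=p['D'],pose=p['pose'])
im2,p2=snap('top');save(im2,'t10.png')
goto(.48,-.03,.25,96.5)
# pad & handle: dark-grey mask in wrist
g=cv2.cvtColor(im,cv2.COLOR_RGB2GRAY)
uv=proj(p,[[.6196,-.2483,.093],[.6196+.05*.163,-.2483+.05*.987,.037]]);print('expected handle top / foot front',uv)
u,v=uv[0].astype(int); print('row across handle',g[v,u-25:u+26].tolist()); print('col',g[v-45:v+45:2,u].tolist())
E
```

```text
shift [ 192.8 -172.3  -59.7] turn [-0.0031 -0.0016 -0.2785] rows 6.364359198396561 2.228480886086362 clock 29.5333 tcp [ 0.6181 -0.2484  0.1895]
expected handle top / foot front [[282.51106331 209.82071415]
 [282.18084897 128.91322192]]
row across handle [86, 83, 82, 85, 85, 85, 87, 86, 84, 84, 86, 76, 95, 107, 112, 119, 126, 129, 127, 128, 130, 129, 128, 131, 131, 129, 130, 129, 132, 133, 133, 134, 130, 132, 132, 128, 122, 118, 109, 73, 94, 115, 112, 120, 122, 113, 114, 122, 123, 120, 121]
col [188, 189, 187, 78, 78, 77, 79, 82, 82, 97, 121, 130, 134, 133, 132, 135, 134, 133, 134, 131, 131, 131, 130, 130, 129, 131, 129, 130, 129, 127, 123, 124, 128, 128, 123, 77, 73, 112, 111, 89, 85, 88, 93, 117, 162]
```

The scraper stands where expected. Now I'll look at the tray.

Request:
{"api": "step_arm", "payload": {
  "moves": [
    [[33,-29,-20],[0,0,-0.1],60],
    [[66,-58,-40],[0,0,-0.2],60],
    [[99,-87,-60],[0,0,-0.278],60],
    [[132,-116,-60],[0,0,-0.278],60],
    [[163,-145,-60],[0,0,-0.278],60],
    [[165,-172,-60],[0,0,-0.278],60],
    [[165,-172,-60],[0,0,-0.278],60],
    [[165,-172,-60],[0,0,-0.278],60]
  ]
}}

```text
clock: 30.2
tcp_pos: [0.474, -0.0561, 0.2511]
orientation: [-0.001, 0.665, 0.747, -0.0]
wrist_force: [0.3, -1.4, 0.3]
finger_gap: 0.0598
grip_force: 0.0
```

Request:
{"api": "step_arm", "payload": {
  "moves": [
    [[0,0,0],[0,0,0],60],
    [[0,0,0],[0,0,0],60],
    [[0,0,0],[0,0,0],60]
  ]
}}

```text
clock: 30.45
tcp_pos: [0.4776, -0.0589, 0.2512]
orientation: [0.0, 0.666, 0.746, -0.0]
wrist_force: [0.5, -0.1, -0.1]
finger_gap: 0.0601
grip_force: 0.0
```

```bash
python3 - <<'E'
from meas import *
im,p=snap('wrist');save(im,'w11.png');np.savez('w11.npz',im=im,K=p['camera_matrix'],D=p['D'],pose=p['pose'])
s,t,r=pose();print(t)
w10=np.load('w10.npz')['im']
a=cv2.resize(im[0:330,0:400],(800,660))[:600] if 0 else cv2.resize(im[0:300,20:420],(560,420))
top,_=snap('top')
b=cv2.resize(top[130:290,190:320],(240,295)); c=cv2.resize(w10[90:290,200:370],(240,282))
can=np.zeros((600,800,3),np.uint8); can[:420,:560]=a; can[:295,560:]=b; can[300:582,560:]=c
save(can,'comp.png')
E
```

```text
[ 0.47742716 -0.05883851  0.251104  ]
```

View pics/comp.png

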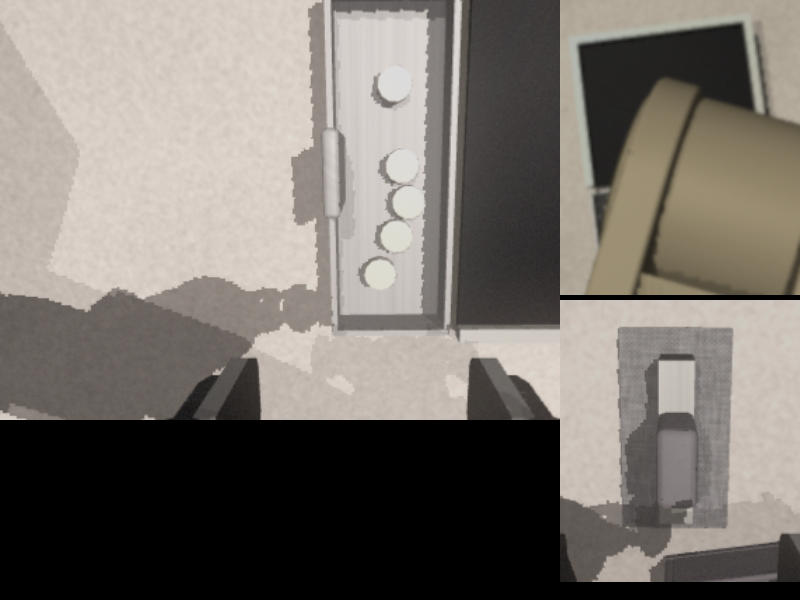

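All five caps lie in the tray and the scraper stands centred on its pad. The fin is at composite (331,172), spanning rows 128–217. I'll compute the fin and mat targets.

```bash
python3 - <<'E'
from meas import *
f=np.load('w11.npz');im=f['im'];p=dict(camera_matrix=f['K'],D=f['D'],pose=f['pose'])
g=cv2.cvtColor(im,cv2.COLOR_RGB2GRAY)
for v in(105,122,140): print(v,g[v,244:274].tolist())
for u in(254,): print(u,g[84:100,u].tolist(),g[148:164,u].tolist())
print('fin pts',onz(p,[(251,122.9),(260.5,122.9),(255.7,91.5),(255.7,155)],.095).round(4))
ex=np.array([.9935,.1141]);ey=np.array([-.1141,.9935]);o=np.array([.6297,.0132])
fin=o+(-.178)*ex; print('expected fin',fin, proj(p,[[*fin,.095],[*(fin+.025*ey),.095],[*(fin-.025*ey),.095]]))
# mat from top view
im,p=snap('top');g=cv2.cvtColor(im,cv2.COLOR_RGB2GRAY)
up=cv2.resize(g,None,fx=4,fy=4,interpolation=cv2.INTER_CUBIC)
for c in ell(up<45,40000,1e6):
    r=cv2.minAreaRect(c);b=cv2.boxPoints(r)/4-.375;w=onz(p,b,.004)[:,:2]
    if w.mean(0)[1]<-.2: 
      print('mat',w.round(4).tolist(),w.mean(0).round(4),[np.linalg.norm(w[i]-w[(i+1)%4]).round(4) for i in range(4)])
      M=cv2.moments(c);print('centroid',onz(p,[(M['m10']/M['m00']/4-.375,M['m01']/M['m00']/4-.375)],.004))
      w2=onz(p,cv2.approxPolyDP(c,40,True).reshape(-1,2)/4-.375,.004);print(w2.round(4).tolist())
f=np.load('w10.npz')
E
```

```text
105 [142, 141, 141, 142, 142, 129, 140, 162, 178, 192, 197, 203, 209, 212, 215, 201, 186, 169, 118, 116, 114, 120, 154, 183, 204, 205, 205, 201, 204, 201]
122 [143, 142, 141, 142, 139, 137, 120, 157, 173, 190, 195, 200, 204, 204, 207, 198, 182, 170, 126, 115, 116, 113, 138, 179, 182, 183, 182, 180, 183, 202]
140 [139, 138, 139, 138, 136, 136, 123, 142, 162, 175, 189, 193, 198, 202, 203, 203, 190, 178, 147, 110, 115, 114, 125, 177, 179, 179, 182, 180, 180, 202]
254 [208, 207, 207, 207, 207, 207, 206, 165, 169, 185, 191, 194, 195, 198, 199, 200] [185, 185, 185, 186, 183, 173, 158, 140, 135, 144, 143, 142, 145, 144, 146, 147]
fin pts [[ 0.4489 -0.0069  0.095 ]
 [ 0.4563 -0.0061  0.095 ]
 [ 0.4503  0.017   0.095 ]
 [ 0.455  -0.0315  0.095 ]]
expected fin [ 0.452857  -0.0071098] [[255.94843437 123.73224445]
 [255.35123151  90.41105035]
 [256.5253566  155.65586708]]
mat [[0.5158, -0.2173], [0.549, -0.4749], [0.432, -0.4865], [0.4006, -0.2311]] [ 0.4743 -0.3524] [np.float64(0.2597), np.float64(0.1176), np.float64(0.2573), np.float64(0.116)]
centroid [[ 0.47304248 -0.35527737  0.004     ]]
[[0.544, -0.4729, 0.004], [0.519, -0.2446, 0.004], [0.4027, -0.2341, 0.004], [0.4327, -0.4847, 0.004]]
```

```bash
python3 - <<'E'
from meas import *
f=np.load('w6.npz');p=dict(camera_matrix=f['K'],D=f['D'],pose=f['pose'])
im=f['im'];g=cv2.cvtColor(im,cv2.COLOR_RGB2GRAY)
print(g[205:222,150].tolist(),g[260,90:104].tolist(),g[240,198:212].tolist())
print(onz(p,[(95,213.5),(150,213.5),(203,213.5)],.004).round(4).tolist())
goto(.4528,-.0072,.12,96.5)
E
```

```text
[92, 93, 94, 95, 97, 98, 94, 89, 45, 50, 45, 42, 47, 43, 39, 42, 38] [88, 87, 87, 90, 89, 88, 83, 82, 72, 40, 19, 22, 21, 12] [44, 43, 47, 46, 46, 53, 82, 121, 171, 170, 170, 169, 171, 170]
[[0.4044, -0.2326, 0.004], [0.4642, -0.2257, 0.004], [0.5216, -0.2191, 0.004]]
shift [ 53.8 -18.4 131.1] turn [-0.0005 -0.0001 -0.0014] rows 3.427636036171746 0.012334274551986966 clock 30.6 tcp [ 0.4771 -0.0586  0.2511]
```

Request:
{"api": "step_arm", "payload": {
  "moves": [
    [[25,-10,20],[0,0,0],60],
    [[54,-18,50],[0,0,0],60],
    [[54,-18,90],[0,0,0],60],
    [[54,-18,125],[0,0,0],60],
    [[54,-18,130],[0,0,0],60],
    [[54,-18,130],[0,0,0],60],
    [[54,-18,130],[0,0,0],60],
    [[54,-18,130],[0,0,0],60]
  ]
}}

```text
clock: 31.27
tcp_pos: [0.4546, -0.007, 0.1237]
orientation: [0.002, 0.666, 0.746, 0.001]
wrist_force: [-0.1, 0.2, 0.7]
finger_gap: 0.0599
grip_force: 0.0
```

```bash
python3 - <<'E'
from meas import *
goto(.4528,-.0072,.0595,96.5)
im,p=snap('wrist');g=cv2.cvtColor(im,cv2.COLOR_RGB2GRAY)
uv=proj(p,[[.4528,-.0072,.095]]);print(uv);u,v=uv[0].astype(int)
print(g[v,u-20:u+21].tolist());print(g[v-70:v+70:3,u].tolist())
E
```

```text
shift [ 0.1 -2.  64.2] turn [ 0.0035  0.0012 -0.0012] rows 1.5405470915216124 0.03082290288507761 clock 31.2667 tcp [ 0.4546 -0.007   0.1237]
[[276.36659935 247.16390869]]
[128, 128, 129, 130, 132, 131, 131, 131, 127, 129, 126, 93, 100, 106, 104, 108, 112, 115, 115, 115, 113, 116, 114, 115, 115, 113, 109, 107, 119, 152, 122, 160, 163, 163, 163, 177, 177, 178, 178, 177, 176]
[104, 104, 101, 100, 104, 103, 102, 107, 173, 179, 182, 186, 186, 183, 185, 182, 177, 181, 184, 175, 177, 176, 182, 116, 113, 112, 114, 112, 111, 112, 107, 87, 87, 87, 87, 86, 89, 91, 108, 137, 136, 137, 135, 145, 146, 148, 144]
```

Request:
{"api": "step_arm", "payload": {
  "moves": [
    [[0,-1,30],[0,0,0],60],
    [[0,-1,50],[0,0,0],60],
    [[0,-1,60],[0,0,0],60],
    [[0,-1,63],[0,0,0],60],
    [[0,-1,63],[0,0,0],60],
    [[0,-1,63],[0,0,0],60]
  ],
  "grip_force": 100
}}

```text
clock: 31.82
tcp_pos: [0.4528, -0.0068, 0.0599]
orientation: [0.001, 0.666, 0.746, 0.001]
wrist_force: [0.6, 0.1, 0.3]
finger_gap: 0.0599
grip_force: 0.0
```

Request:
{"api": "step_arm", "payload": {
  "moves": [
    [[0,0,0],[0,0,0],40],
    [[0,0,0],[0,0,0],25],
    [[0,0,0],[0,0,0],10],
    [[0,0,0],[0,0,0],3],
    [[0,0,0],[0,0,0],3],
    [[0,0,0],[0,0,0],3],
    [[0,0,0],[0,0,0],3],
    [[0,0,0],[0,0,0],3]
  ]
}}

```text
clock: 32.48
tcp_pos: [0.4526, -0.0065, 0.0593]
orientation: [0.001, 0.666, 0.746, 0.001]
wrist_force: [1.6, 0.4, 5.8]
finger_gap: 0.009
grip_force: 98.7
```

Request:
{"api": "step_arm", "payload": {
  "moves": [
    [[0,0,-5],[0,0,0],3],
    [[0,0,-15],[0,0,0],3],
    [[0,0,-30],[0,0,0],3],
    [[0,0,-45],[0,0,0],3],
    [[0,0,-60],[0,0,0],3],
    [[0,0,-60],[0,0,0],3],
    [[0,0,-60],[0,0,0],3]
  ]
}}

```text
clock: 33.07
tcp_pos: [0.451, -0.0064, 0.1183]
orientation: [-0.0, 0.666, 0.746, -0.0]
wrist_force: [-0.7, -0.1, -4.2]
finger_gap: 0.0089
grip_force: 97.5
```

```bash
python3 - <<'E'
from meas import *
goto(.4385,-.3585,.12,96.7);s=pose()[0];print(s['wrist_force'],s['finger_gap'])
E
```

```text
shift [-348.5  -52.1   -1.7] turn [-0.0006  0.0001 -0.004 ] rows 8.449506490485472 0.03226054503115197 clock 33.0667 tcp [ 0.451  -0.0064  0.1183]
[-0.68197365 -0.09369699 -4.18440876] 0.008932358376616423
```

Request:
{"api": "step_arm", "payload": {
  "moves": [
    [[-8,-1,0],[0,0,0],3],
    [[-24,-4,0],[0,0,0],3],
    [[-46,-7,0],[0,0,0],3],
    [[-70,-10,0],[0,0,0],3],
    [[-94,-14,0],[0,0,0],3],
    [[-118,-18,0],[0,0,0],3],
    [[-142,-21,0],[0,0,0],3],
    [[-166,-25,0],[0,0,0],3]
  ]
}}

```text
clock: 33.73
tcp_pos: [0.4439, -0.1753, 0.1169]
orientation: [-0.001, 0.666, 0.746, -0.0]
wrist_force: [1.2, -0.4, -3.5]
finger_gap: 0.009
grip_force: 97.5
```

Request:
{"api": "step_arm", "payload": {
  "moves": [
    [[-24,-4,0],[0,0,0],3],
    [[-48,-7,0],[0,0,0],3],
    [[-72,-11,0],[0,0,0],3],
    [[-96,-14,0],[0,0,0],3],
    [[-120,-18,0],[0,0,0],3],
    [[-144,-22,0],[0,0,0],3],
    [[-164,-25,0],[0,0,0],3],
    [[-176,-27,0],[0,0,0],3]
  ]
}}

```text
clock: 34.4
tcp_pos: [0.437, -0.3542, 0.1167]
orientation: [-0.001, 0.667, 0.745, -0.0]
wrist_force: [-0.1, 0.4, -4.5]
finger_gap: 0.0088
grip_force: 97.5
```

Request:
{"api": "step_arm", "payload": {
  "moves": [
    [[-6,0,0],[0,0,0],3],
    [[-6,0,0],[0,0,0],3],
    [[-6,0,0],[0,0,0],3],
    [[-6,0,0],[0,0,0],3],
    [[-6,0,0],[0,0,0],3],
    [[-6,0,0],[0,0,0],3]
  ]
}}

```text
clock: 34.9
tcp_pos: [0.4392, -0.357, 0.1187]
orientation: [-0.0, 0.666, 0.746, 0.0]
wrist_force: [0.2, 0.1, -3.4]
finger_gap: 0.0092
grip_force: 97.6
```

```bash
python3 - <<'E'
from meas import *
goto(.4387,-.3585,.0633,96.7);s=pose()[0];print(s['wrist_force'],s['finger_gap'])
im,p=snap('scene');save(im,'s12.png')
E
```

```text
shift [-1.4 -0.7 55.4] turn [-0.0001 -0.0001 -0.0026] rows 1.3291132997728292 0.02077551628312841 clock 34.9 tcp [ 0.4392 -0.357   0.1187]
[ 0.21396273  0.13237799 -3.44918593] 0.009156996948820086
```

Request:
{"api": "step_arm", "payload": {
  "moves": [
    [[-1.5,-0.5,12],[0,0,0],3],
    [[-1.5,-0.5,26],[0,0,0],3],
    [[-1.5,-0.5,38],[0,0,0],3],
    [[-1.5,-0.5,47],[0,0,0],3],
    [[-1.5,-0.5,52],[0,0,0],3],
    [[-1.5,-0.5,54],[0,0,0],3],
    [[-1.5,-0.5,55],[0,0,0],3],
    [[-1.5,-0.5,55],[0,0,0],3]
  ]
}}

```text
clock: 35.62
tcp_pos: [0.439, -0.3598, 0.0639]
orientation: [0.0, 0.666, 0.746, -0.0]
wrist_force: [-0.0, -0.2, -3.8]
finger_gap: 0.009
grip_force: 97.6
```

Request:
{"api": "step_arm", "payload": {
  "moves": [
    [[0,0,0.5],[0,0,0],3],
    [[0,0,1],[0,0,0],3],
    [[0,0,1],[0,0,0],3]
  ]
}}

```text
clock: 35.87
tcp_pos: [0.4391, -0.36, 0.0633]
orientation: [0.001, 0.666, 0.746, -0.0]
wrist_force: [-0.5, -0.8, -2.1]
finger_gap: 0.0089
grip_force: 98.0
```

```bash
python3 - <<'E'
from meas import *
goto(.4387,-.3585,.0633,96.7);s=pose()[0];print(s['wrist_force'],s['finger_gap'])
E
```

```text
shift [ 1.6 -0.3 -0. ] turn [ 0.0009  0.0012 -0.004 ] rows 0.03856066694999638 0.033911852951288964 clock 35.8667 tcp [ 0.4391 -0.36    0.0633]
[-0.46152846 -0.84994101 -2.13794101] 0.00894339501562407
```

Contact has begun; press down slightly, release and retreat.

Request:
{"api": "step_arm", "payload": {
  "moves": [
    [[0,0,1],[0,0,0],3],
    [[0,0,1],[0,0,0],3],
    [[0,0,1],[0,0,0],3]
  ]
}}

```text
clock: 36.12
tcp_pos: [0.4393, -0.36, 0.0633]
orientation: [0.001, 0.666, 0.746, -0.0]
wrist_force: [-1.9, 2.2, 5.7]
finger_gap: 0.0089
grip_force: 99.1
```

Request:
{"api": "step_arm", "payload": {
  "moves": [
    [[0,0,0],[0,0,0],15],
    [[0,0,0],[0,0,0],30],
    [[0,0,0],[0,0,0],45],
    [[0,0,0],[0,0,0],50],
    [[0,0,-25],[0,0,0],50],
    [[0,0,-60],[0,0,0],50],
    [[0,0,-100],[0,0,0],50],
    [[0,0,-140],[0,0,0],50]
  ]
}}

```text
clock: 36.78
tcp_pos: [0.4382, -0.359, 0.2025]
orientation: [-0.001, 0.666, 0.746, 0.0]
wrist_force: [2.1, -1.3, -0.1]
finger_gap: 0.05
grip_force: 0.0
```

Request:
{"api": "step_arm", "payload": {
  "moves": [
    [[40,0,-20],[0,0,0],50],
    [[75,0,-40],[0,0,0],50],
    [[75,0,-60],[0,0,0],50],
    [[75,0,-60],[0,0,0],50],
    [[75,0,-60],[0,0,0],50]
  ]
}}

```text
clock: 37.2
tcp_pos: [0.4311, -0.2853, 0.263]
orientation: [0.002, 0.666, 0.746, -0.0]
wrist_force: [0.2, -0.3, -0.4]
finger_gap: 0.0501
grip_force: 0.0
```

```bash
python3 - <<'E'
from meas import *
im,p=snap('wrist');save(im,'w13.png');np.savez('w13.npz',im=im,K=p['camera_matrix'],D=p['D'],pose=p['pose'])
g=cv2.cvtColor(im,cv2.COLOR_RGB2GRAY);s,t,r=pose();print(t)
# mat outline: dark region corners/edges at z=.004, predicted for centre (.4755,-.3547) yaw 6.7
a=np.radians(6.7);ex=np.array([np.cos(a),np.sin(a)]);ey=np.array([-np.sin(a),np.cos(a)])
c=np.array([.4755,-.3547])
P=lambda x,y,z:[*(c+x*ex+y*ey),z]
mm=proj(p,[P(sx*.06,y,.004) for sx in(-1,1) for y in(-.08,0,.08)]);print('pred mat edges',mm.round(1).tolist())
tt=proj(p,[P(sx*.042,y,.046) for sx in(-1,1) for y in(-.08,0,.08)]);print('pred tray rim edges',tt.round(1).tolist())
for u,v in mm: 
    u,v=int(round(u)),int(round(v))
    if 0<=v<420 and 14<=u<546: print('mat',u,v,g[v,u-14:u+15].tolist())
e=proj(p,[P(0,.13,.004),P(0,.115,.046)]);print(e)
for u,v in e:
    u,v=int(round(u)),int(round(v))
    if 15<=v<405: print('end',u,v,g[v-15:v+16,u].tolist())
print('caps')
for o in discs(im,p,.018,10,40,.024,(110,140,170,200,220)): print(*o)
E
```

```text
[ 0.43061961 -0.28536081  0.26167953]
pred mat edges [[259.6, 297.9], [258.4, 234.7], [257.0, 164.9], [359.6, 297.4], [363.4, 234.3], [367.6, 164.6]]
pred tray rim edges [[274.2, 316.9], [273.7, 248.1], [273.1, 171.3], [351.2, 316.5], [355.0, 247.8], [359.1, 171.0]]
mat 260 298 [171, 173, 174, 172, 171, 171, 167, 171, 170, 173, 171, 169, 166, 130, 55, 60, 63, 55, 53, 53, 56, 55, 52, 56, 58, 57, 55, 62, 110]
mat 258 235 [170, 167, 169, 171, 165, 95, 92, 95, 92, 92, 95, 90, 93, 96, 83, 53, 54, 47, 54, 53, 48, 50, 52, 49, 52, 54, 53, 50, 51]
mat 257 165 [192, 192, 190, 190, 190, 193, 193, 192, 193, 193, 196, 196, 194, 173, 87, 69, 65, 64, 61, 63, 57, 61, 59, 61, 61, 67, 63, 60, 59]
mat 360 297 [41, 43, 40, 45, 43, 31, 44, 40, 41, 40, 41, 36, 42, 39, 43, 39, 43, 46, 43, 47, 49, 80, 101, 100, 98, 100, 98, 98, 90]
mat 363 234 [81, 81, 97, 151, 177, 177, 168, 90, 63, 65, 64, 65, 62, 80, 143, 193, 193, 194, 195, 198, 196, 195, 193, 191, 193, 195, 194, 194, 193]
mat 368 165 [79, 118, 181, 185, 184, 170, 76, 62, 69, 67, 66, 67, 64, 127, 186, 188, 192, 192, 189, 187, 191, 193, 196, 194, 190, 188, 188, 191, 194]
[[313.29655975 117.3285152 ]
 [316.96746206 134.68326768]]
end 313 117 [188, 189, 187, 187, 191, 194, 192, 192, 190, 189, 189, 190, 192, 194, 193, 184, 64, 66, 69, 62, 65, 61, 66, 65, 65, 62, 61, 66, 65, 63, 68]
end 317 135 [67, 65, 68, 62, 65, 64, 63, 63, 66, 69, 65, 65, 62, 64, 73, 96, 103, 144, 190, 190, 188, 169, 88, 101, 163, 165, 165, 165, 165, 178, 182]
caps
[319.5 238.6] [ 0.4837 -0.3536  0.018 ] 0.0221
[315.  189.5] [ 0.4711 -0.2993  0.018 ] 0.021
```

The tray is centred within about 1 mm. Last, check the dishes from above the board.

Request:
{"api": "step_arm", "payload": {
  "moves": [
    [[41,0,0],[0,0,0],50],
    [[82,0,0],[0,0,0],50],
    [[123,0,0],[0,0,0],50],
    [[164,0,0],[0,0,0],50],
    [[205,0,0],[0,0,0],50],
    [[246,10,0],[0,0,0],50],
    [[280,20,0],[0,0,0],50],
    [[300,40,0],[0,0,0],50]
  ]
}}

```text
clock: 37.92
tcp_pos: [0.434, 0.0202, 0.2605]
orientation: [-0.001, 0.666, 0.746, -0.001]
wrist_force: [-0.1, -0.1, -0.3]
finger_gap: 0.0495
grip_force: 0.0
```

Request:
{"api": "step_arm", "payload": {
  "moves": [
    [[40,10,0],[0,0,0],50],
    [[80,20,0],[0,0,0],50],
    [[120,40,0],[0,0,0],50],
    [[160,70,0],[0,0,0],50],
    [[190,90,0],[0,0,0],50],
    [[190,90,0],[0,0,0],50],
    [[190,90,0],[0,0,0],50],
    [[190,90,0],[0,0,0],50]
  ]
}}

```text
clock: 38.58
tcp_pos: [0.5037, 0.216, 0.2596]
orientation: [-0.001, 0.666, 0.746, -0.002]
wrist_force: [0.5, 0.2, 0.2]
finger_gap: 0.05
grip_force: 0.0
```

```bash
python3 - <<'E'
from meas import *
im,p=snap('wrist');save(im,'w14.png');s,t,r=pose();print(t,s['clock'])
g=cv2.cvtColor(im,cv2.COLOR_RGB2GRAY);up=cv2.resize(g,None,fx=3,fy=3,interpolation=cv2.INTER_CUBIC)
M={0:(.4427,.3026),1:(.4993,.2893),2:(.5556,.2764),3:(.6118,.2628)}
seen=set()
for th in range(80,200,8):
  for c in ell(up<th,1500,30000):
    (u,v),R_=cv2.minEnclosingCircle(c);a=cv2.contourArea(c)
    if a<.8*np.pi*R_**2: continue
    q=np.array(cv2.fitEllipse(c)[0])/3-1/3;w=onz(p,q,.018)[0];d=2*np.linalg.norm(onz(p,c.reshape(-1,2)/3,.018)-w,axis=1).mean()
    if .022<d<.046:
        z=.018 if d<.032 else .006; w=onz(p,q,z)[0]
        for k,m in M.items():
            if np.linalg.norm(w[:2]-m)<.03: print(th,'mark',k,'d',round(d,4),'off mm',((w[:2]-m)*1000).round(1))
im,p=snap('top')
Pm=np.array([[.9935,.1141],[-.1141,.9935]])
for o in discs(im,p,.008,4,8,.024,(60,75,90,110,130,150,170,190)):
    print('top',*o,'tray-rel',(Pm@(o[1][:2]-[.4755,-.3547])).round(3))
for o in discs(im,p,.062,4,10,.03,(60,75,90)): print('plate?',*o)
E
```

```text
[0.50359563 0.21535933 0.26023732] 38.6333
80 mark 3 d 0.041 off mm [0.7 0.2]
80 mark 3 d 0.0389 off mm [0.8 0.2]
80 mark 1 d 0.0411 off mm [-0. -0.]
80 mark 1 d 0.0381 off mm [0.5 0.5]
88 mark 3 d 0.0413 off mm [0.6 0.2]
88 mark 3 d 0.0385 off mm [0.8 0.2]
88 mark 1 d 0.0414 off mm [ 0. -0.]
88 mark 1 d 0.0376 off mm [0.6 0.5]
96 mark 3 d 0.0415 off mm [0.6 0.2]
96 mark 3 d 0.0382 off mm [0.8 0.2]
96 mark 1 d 0.0416 off mm [0.1 0. ]
96 mark 1 d 0.0373 off mm [0.6 0.5]
96 mark 0 d 0.0419 off mm [ 0.  -0.3]
96 mark 0 d 0.0385 off mm [-0.5  0.1]
104 mark 3 d 0.0417 off mm [0.7 0.2]
104 mark 3 d 0.0379 off mm [0.8 0.2]
104 mark 1 d 0.0418 off mm [0.1 0. ]
104 mark 1 d 0.037 off mm [0.6 0.5]
104 mark 0 d 0.0421 off mm [ 0.1 -0.3]
104 mark 0 d 0.038 off mm [-0.8  0.2]
112 mark 3 d 0.0419 off mm [0.6 0.2]
112 mark 3 d 0.0376 off mm [0.9 0.2]
112 mark 1 d 0.042 off mm [0.1 0. ]
112 mark 1 d 0.0367 off mm [0.7 0.5]
112 mark 0 d 0.0422 off mm [ 0.1 -0.3]
112 mark 0 d 0.0376 off mm [-1.   0.3]
120 mark 3 d 0.0421 off mm [0.7 0.2]
120 mark 3 d 0.0372 off mm [0.8 0.2]
120 mark 1 d 0.0422 off mm 
[... 2218 characters left out ...]
008 ] 0.032 tray-rel [0.206 0.598]
top [272.6 104.5] [ 0.8321 -0.0439  0.008 ] 0.0187 tray-rel [0.39  0.268]
top [304.3 104. ] [ 0.832  -0.1217  0.008 ] 0.0184 tray-rel [0.381 0.191]
top [134.3 242.4] [0.4997 0.2926 0.008 ] 0.0239 tray-rel [0.098 0.64 ]
top [140.4 218.1] [0.5577 0.2787 0.008 ] 0.0239 tray-rel [0.154 0.62 ]
top [384.4 250.3] [ 0.4709 -0.303   0.008 ] 0.023 tray-rel [0.001 0.052]
top [440.5 246.7] [ 0.4765 -0.4386  0.008 ] 0.0222 tray-rel [-0.009 -0.083]
top [406.5 244.8] [ 0.4828 -0.3565  0.008 ] 0.0217 tray-rel [ 0.007 -0.003]
top [427.8 243.1] [ 0.4858 -0.4081  0.008 ] 0.023 tray-rel [ 0.004 -0.054]
top [416.8 241.2] [ 0.4909 -0.3818  0.008 ] 0.0218 tray-rel [ 0.012 -0.029]
```

All five caps are in the tray, the plate is clear, and the dishes are within 2.5 mm of their marks. Handing in.

```bash
python3 -c "
from workcell import env
print(env.hand_in())"
```

```text
the job is handed in; nothing more can be done
None
```

The job is handed in (no verdict shown): three dishes within about 2.5 mm of their marks, all five caps in the tray, scraper upright on its pad, and tray centred on the mat to about 1–2 mm.

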